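Spot-check an energised solenoid coil with the thermometer wand

ROBOT

A 7-joint arm with a two-finger parallel gripper is mounted at the origin on the work surface. World frame = base frame: x ahead of the robot, y to its left, z up, the work surface at z = 0. Lengths are in m, angles in degrees, forces in N, time in s.
With the tool pointing down it reaches from about 0.4 to 0.875 m from the base axis. Payload 4.4 kg.
Tool frame: the origin (TCP) lies midway between the tips of the shut fingers; the grasp point (between the pads) lies 19 mm behind it (arm.grasp_offset is the distance from the TCP to the grasp point, in m); x points along the fingers, y is the direction in which the jaws open and shut, and the axes are right-handed (so a half turn about x gives the same grasp; the last joint's range is limited). The gripper opens to 85 mm and grips with 20 to 120 N. Pads are 22 mm wide; open, the fingers measure 114 mm over their backs; the gripper's body (76 mm by 85 mm) begins 54 mm behind the grasp point. The pads swing forward as they close: fully open they stand 13 mm farther back than shut.
Start: joints at [-79.114, 36.005, 2.206, 86.941, -1.547, 57.084, -1.146], TCP at [0.164, 0.629, 0.231] pointing down, gripper open.
Joint ranges: [-175.42, 175.42], [-21.48, 121.26], [-71.46, 75.88], [10.55, 141.38], [-63.04, 243.04], [13.31, 113.54], [-168.57, 168.57]. Speed limits (degrees/s): [147.25, 147.25, 180, 180, 180, 180, 180].

INTERFACE

Orientations are given as a 3x3 rotation matrix whose columns are the frame's x, y, z axes.
In Python, from workcell import arm, viewer, order gives the robot as it stands.
- The arm moves only by the tool carry_out, never from a script. Its argument "commands" is a list that holds one entry, the list of rows, each a list of 7 numbers: the turn, a rotation vector about the tool's x, y, z in rad, then the shift along the tool's x, y, z in m, then the gripper command: -1 is shut, 1 is fully open, values between are in proportion. In form: [[[ax, ay, az, x, y, z, hand], ...]]. A call has 1 to 12 rows; each row shifts and turns the pose as measured when the row begins, along the tool's axes as they then stand; what a row does not reach is not made up. A row lasts 1/12 s, in which the tool goes at most 41.7 mm and 7.16 degrees, less where a joint would pass 70% of its speed; a pose out of reach is approached as far as the arm can. A call is refused whole if a number of a shift passes 0.0417 or a number of a turn 0.125, either way. A call with a gripper value outside its range is refused whole. The fingers move at their own pace and stop on an object; the grip force is fixed at half the most. Time passes only in rows, so rows that do not move let the fingers close. It gives the time, the measured TCP pose, the force and the opening at its end, in the units of the state.
- arm.read_state(): the state, without advancing time (a new reading comes with each control period).
- viewer.snapshot(name): name is "scene" or "top"; returns a dict with "color" (384x512x3 uint8, red, green, blue), "camera_matrix" (3x3 intrinsics, pixels), "extrinsics" (4x4, takes a point from world to camera coordinates). Camera axes: x right, y down, z forward; pixel columns grow to the right and rows downward; lengths in m; the calibration is good to about 2 mm. A picture is of the moment at which its call begins. There is no depth.
- order.hand_in(): hands the job in, once; it reports no verdict.
The state is a dict: "time_s": time; "joint_positions": joint angles; "joint_vel": joint speeds; "joint_efforts": joint torques, N m; "ee_pos": TCP position; "tool_rot": TCP orientation; "ft_force": force on the tool from outside, world axes, zero at the start; "ft_torque": the same for the moment, N m; "width": finger opening in m.
Only numpy, scipy, OpenCV 4.12 (cv2) and the standard library are available. Lean on these libraries where they do the work, as an engineer would, in place of code of your own. Each camera call takes 0.05 s, during which the arm holds its last target.

TASK

Switch the test box on with its red rocker first, then take the green thermometer wand from its cradle and aim its lens fairly squarely at the black spot on the coil's white pad from about 100 mm, holding it steady there for a good two seconds. Then lay the wand back in its cradle the way it lay before, let go of it and leave the box switched on. Do not touch the coil, and leave the plugs, the fuse carrier and the terminal block where they are.

Things in the scene. Friction and masses are not known exactly. Their poses are not given: they have to be found in the camera images.
- rocker (a joint): Red rocker switch on top of the grey test box (box 130 x 100 mm, 60 mm high, fixed). Rocker angle in rad: 0 is off (as it starts), 0.5 is fully on; it tips over as its raised end is pushed down (about 12 mm of travel at the end, about 2 to 5 N) and stays where it is left.
- rocker_on_end (a point): Centre of the top face of the rocker's ON end, marked with a white bar; it stands raised while off. 24 mm from the pivot, 8 mm from the end of the paddle (64 x 38 mm). x is level while off and points from the pivot towards this end; y along the pivot. Two black guard strips, 44 mm apart, run beside the rocker, 14 mm above the box, lower than the raised end.
- wand_mid (a point): Centre of the grip and balance point of the loose green thermometer wand (190 mm long, about 0.2 kg). x runs along it to the lens, z out of its top. The green handle, 30 mm wide (y), 32 mm high (z), runs from 85 mm behind this point to 65 mm ahead; then a black round head, 38 mm across, to 105 mm ahead. Gives no reading while held.
- wand_lens (a point): Centre of the lens on the front face of the wand's black head, 105 mm ahead of wand_mid on the same axis. Axes as the wand; the wand looks along +x.
- cradle: Fixed blue cradle, base 170 x 80 x 10 mm. Origin: centre of its underside on the table; x is the way the lens points, z up. Two grey saddles, 16 mm long, centred 65 mm behind and 45 mm ahead of the origin, tops 50 mm up, carry the wand between cheeks 44 mm apart (62 mm outside, 66 mm up). In place, wand_mid is 66 mm straight above the origin; the handle is free for fingers between the saddles.
- pad_spot (a point): Centre of the black spot, 44 mm across, on the white 66 mm square pad on the coil's front. z points straight out of the pad: sideways and 30 degrees up from level; y is level, along the pad.
- coil: Upright copper solenoid coil, black flanges 90 mm across, 160 mm high over its core, on a fixed 100 mm square steel foot. Origin at the centre of its underside on the table; z up. The white pad stands on its -x side, centred 65 mm out and 100 mm up.
- plug_a: Loose brass hex plug, 68 mm across, 48 mm high, 0.45 kg. Origin at the centre of its underside. Bystander.
- plug_b: Second brass hex plug, the same. Bystander.
- fuse: Loose white ceramic fuse carrier with copper blades, 146 x 40 mm, 42 mm high. Origin at the centre of its underside, x along its length. Bystander.
- block: Loose chipped white porcelain terminal block, 140 x 50 mm, 44 mm high. Origin at the centre of its underside, x along its length. Bystander.
Mind the look-alikes: they are no part of the job. Leave any purple look-alike of the part that bears rocker alone. There is more than one size of the part that bears wand_mid; the job needs the larger.

How it is judged:
By the outcome, as a careful person would: the job done as asked, in the order asked, and still so for the second after the job is handed in, with the robot touching nothing.
It also fails if it takes over 58 s, if anything falls off the work surface, if the arm or the gripper's body presses on something with over 40 N, if the wrist force passes 120 N, or if a joint passes its speed limit or range.

## Working session

There is one attempt and no reset: what is moved stays moved. The work goes in short steps, Python scripts to look and compute and a tool call to move; the robot and the scene stay as the last step left them, time stands still between calls to the robot, and variables do not carry over. Pictures are saved under pics/ and viewed, and the job is handed in when it is done.

Besides the shell and the picture viewer there is one more tool, called after "Call:" by a JSON object that holds its "name" and its "arguments", one argument or row to a line. carry_out: Moves the arm, as the interface text tells. Its arguments: {"type":"object","properties":{"commands":{"type":"array","items":{"type":"array","items":{"type":"array","items":{"type":"number"}}}}},"required":["commands"]}

```bash
ls; mkdir -p pics; python3 - <<'E'
from workcell import arm, viewer, order
import cv2,numpy as np
print(arm.read_state())
for n in ("scene","top"):
    s=viewer.snapshot(n); cv2.imwrite(f"pics/{n}0.png",s["color"][:,:,::-1]); print(n,s["camera_matrix"],s["extrinsics"])
E
```

```text
pics
{'time_s': 0.0, 'joint_positions': array([-79.11253268,  36.05710547,   2.20103577,  86.99772127,
        -1.54623047,  57.0844122 ,  -1.14517928]), 'joint_vel': array([ 0.03408579, -0.01767754,  0.06803208,  0.07966171,  0.02307804,
        0.00022144,  0.00948901]), 'joint_efforts': array([-4.87293073e-04, -5.63403082e+01,  1.22627746e+00, -1.93436641e+01,
        1.10030701e-02,  1.05646616e-02, -5.94510553e-06]), 'ee_pos': array([0.1642752 , 0.62823439, 0.23039948]), 'tool_rot': array([[-4.64843876e-04,  2.53000852e-01,  9.67465944e-01],
       [-1.85562171e-03,  9.67464165e-01, -2.53001278e-01],
       [-9.99998170e-01, -1.91285690e-03,  1.97540812e-05]]), 'ft_force': array([0.73876182, 0.61243466, 0.18618207]), 'ft_torque': array([-0.02432466, -0.02138766, -0.02248622]), 'width': 0.08514752472682613}
scene [[364.50824969   0.         252.30366307]
 [  0.         364.50824969 191.0445049 ]
 [  0.           0.           1.        ]] [[-0.7680533   0.64018635  0.01598639  0.48089451]
 [ 0.40328164  0.50292094 -0.76448313 -0.07466425]
 [-0.49745156 -0.58071677 -0.64444548  1.24224749]
 [ 0.          0.          0.          1.        ]]
top [[462.33856942   0.         253.05518685]
 [  0.         462.33856942 192.1592308 ]
 [  0.           0.           1.        ]] [[-0.01860103 -0.99976294 -0.01131662 -0.07950349]
 [-0.98954334  0.02002772 -0.1428386   0.54891888]
 [ 0.14303138  0.00854134 -0.9896813   1.51862691]
 [ 0.          0.          0.          1.        ]]
```

View pics/scene0.png

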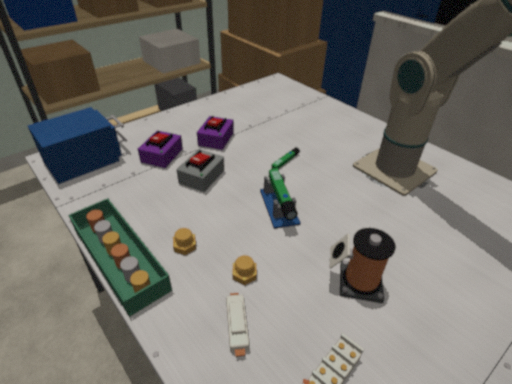

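View pics/top0.png

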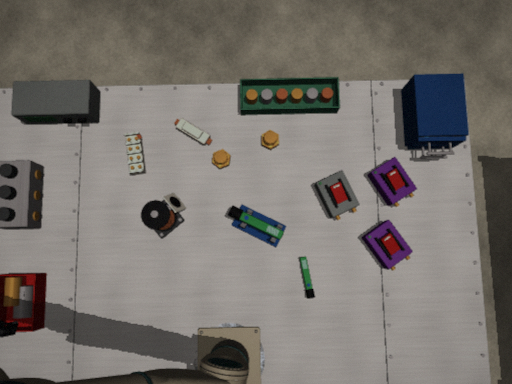

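The scene view shows the grey box at about (201,169) and the cradle with the wand at (282,195). In the top view the box is at (337,193), the wand at (257,225), the coil at (158,215), its pad at (175,202), and the small look-alike wand at (307,277). I'll enlarge these.

```bash
cat > h.py <<'E'
import cv2,numpy as np
from workcell import arm, viewer, order
def crop(n,name,x0,y0,x1,y1,f):
    s=viewer.snapshot(n); c=s["color"][y0:y1,x0:x1,::-1]
    cv2.imwrite("pics/"+name,cv2.resize(c,None,fx=f,fy=f,interpolation=cv2.INTER_CUBIC))
C={"top":(np.array([[462.33856942,0,253.05518685],[0,462.33856942,192.1592308],[0,0,1]]),np.array([[-0.01860103,-0.99976294,-0.01131662,-0.07950349],[-0.98954334,0.02002772,-0.1428386,0.54891888],[0.14303138,0.00854134,-0.9896813,1.51862691]])),
"scene":(np.array([[364.50824969,0,252.30366307],[0,364.50824969,191.0445049],[0,0,1]]),np.array([[-0.7680533,0.64018635,0.01598639,0.48089451],[0.40328164,0.50292094,-0.76448313,-0.07466425],[-0.49745156,-0.58071677,-0.64444548,1.24224749]]))}
def bp(n,u,v,z):
    K,E=C[n]; d=E[:,:3].T@np.linalg.inv(K)@[u,v,1]; o=-E[:,:3].T@E[:,3]
    return o+d*(z-o[2])/d[2]
def pr(n,p):
    K,E=C[n]; q=K@(E[:,:3]@np.asarray(p)+E[:,3]); return q[:2]/q[2]
E
python3 - <<'E'
from h import *
crop("top","t_box.png",300,150,380,240,8 if 0 else 6)
crop("top","t_wand.png",215,190,300,260,9)
crop("top","t_coil.png",125,175,205,250,8)
crop("scene","s_box.png",165,140,235,200,10)
crop("scene","s_wand.png",250,140,310,235,6)
crop("scene","s_coil.png",320,220,405,305,7)
E
```

```text
(no output)
```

View pics/t_box.png

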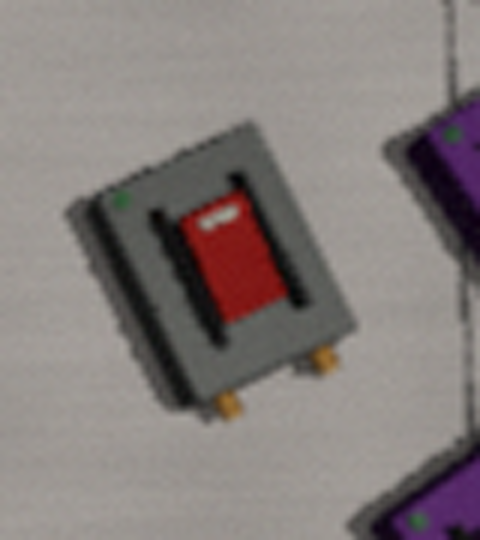

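View pics/t_wand.png

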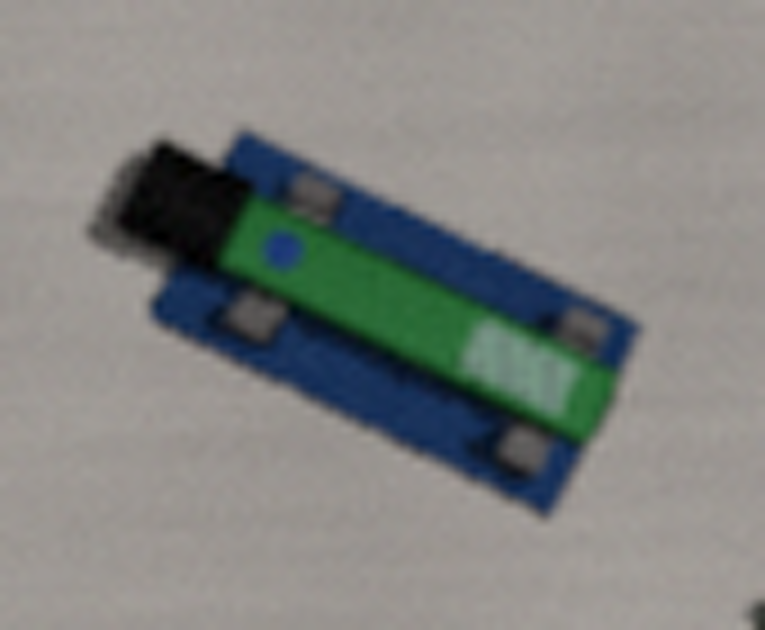

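View pics/t_coil.png

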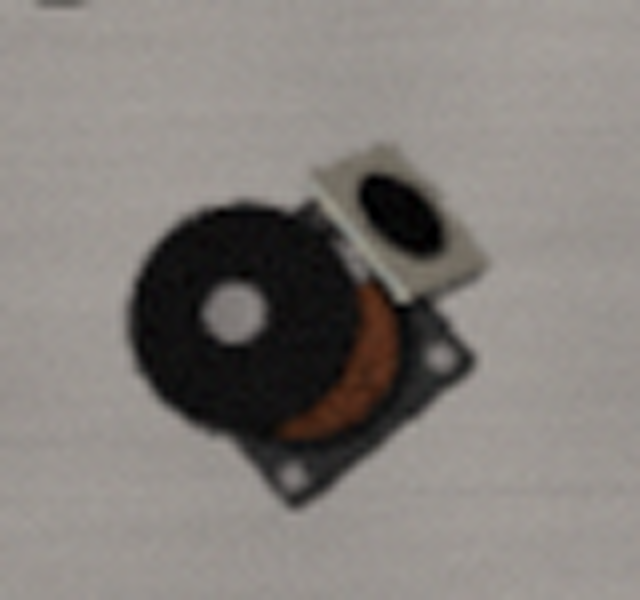

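View pics/s_box.png

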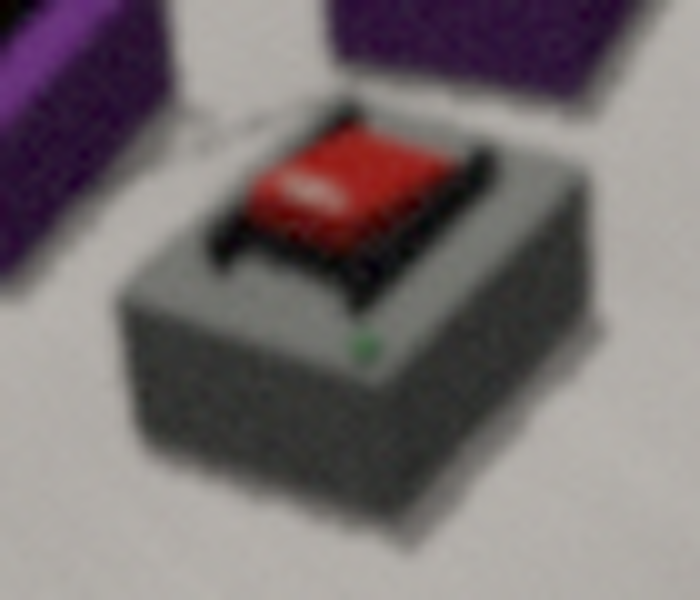

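View pics/s_wand.png

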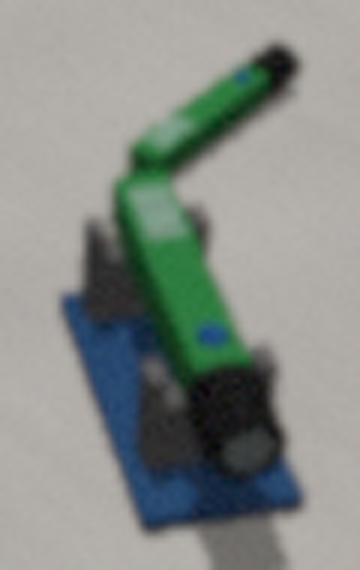

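View pics/s_coil.png

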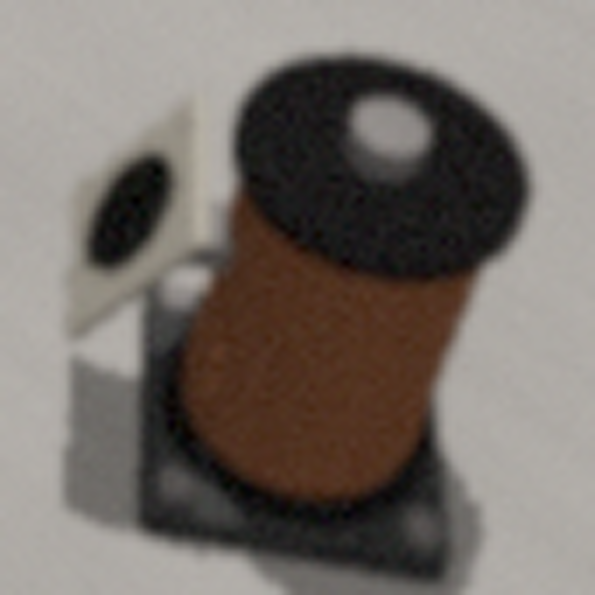

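```bash
cat >> h.py <<'E'
def tri(a,b):
    P=[C[n][0]@C[n][1] for n in("top","scene")]
    X=cv2.triangulatePoints(P[0],P[1],np.array(a,float).reshape(2,1),np.array(b,float).reshape(2,1)); p=(X[:3]/X[3]).ravel()
    return p, pr("top",p)-a, pr("scene",p)-b
E
python3 - <<'E'
from h import *
np.set_printoptions(precision=4,suppress=True)
T=lambda x,y,f,ox,oy:(ox+(x+.5)/f-.5,oy+(y+.5)/f-.5)
tb=lambda x,y:T(x,y,6,300,150); tw=lambda x,y:T(x,y,9,215,190); tc=lambda x,y:T(x,y,8,125,175)
sb=lambda x,y:T(x,y,10,165,140); sw=lambda x,y:T(x,y,6,250,140); sc=lambda x,y:T(x,y,7,320,220)
print("bar",tri(tb(218,217),sb(312,190)))
print("box led",tri(tb(122,202),sb(367,345)))
for c in [(250,122),(357,325),(200,400),(92,202)]: print("boxtop",bp("top",*tb(*c),.06))
for c in [(345,100),(588,175),(378,383),(118,297)]: print("boxtop s",bp("scene",*sb(*c),.06))
for c in [(245,132),(640,328),(550,515),(155,310)]: print("base",bp("top",*tw(*c),.01))
for c in [(65,297),(303,500),(145,525)]: print("base s",bp("scene",*sw(*c),.01))
for c in [(618,375),(588,440),(255,195),(218,268)]: print("handle",bp("top",*tw(*c),.082))
print("button",tri(tw(284,250),sw(213,335)))
print("spot",tri(tc(402,213),sc(130,210)))
print("core",tri(tc(235,312),sc(392,128)))
for c in [(475,360),(297,507)]: print("foot",bp("top",*tc(*c),.01))
for c in [(143,525),(440,572)]: print("foot s",bp("scene",*sc(*c),.01))
for a,b in [((315,178),(75,195)),((388,147),(195,97)),((488,265),(195,252)),((415,300),(72,335))]:
  print("padcorner t->",tri(tc(*a),sc(*b)))
E
```

```text
bar (array([ 0.5551, -0.3605,  0.0887]), array([-0.1526,  0.2039]), array([-0.426 , -0.0756]))
box led (array([ 0.5686, -0.3124,  0.064 ]), array([-0.0938,  0.1211]), array([-0.2658, -0.0464]))
boxtop [ 0.6133 -0.3861  0.06  ]
boxtop [ 0.4985 -0.4397  0.06  ]
boxtop [ 0.4588 -0.3517  0.06  ]
boxtop [ 0.57   -0.2967  0.06  ]
boxtop s [ 0.4969 -0.4321  0.06  ]
boxtop s [ 0.4597 -0.3471  0.06  ]
boxtop s [ 0.5733 -0.2986  0.06  ]
boxtop s [ 0.6116 -0.3842  0.06  ]
base [ 0.5106 -0.0506  0.01  ]
base [ 0.4332 -0.1984  0.01  ]
base [ 0.3638 -0.1627  0.01  ]
base [ 0.4436 -0.0155  0.01  ]
base s [ 0.4314 -0.1944  0.01  ]
base s [ 0.4414 -0.0123  0.01  ]
base s [ 0.51   -0.0468  0.01  ]
handle [ 0.4115 -0.1857  0.082 ]
handle [ 0.3885 -0.1743  0.082 ]
handle [ 0.479  -0.0563  0.082 ]
handle [ 0.4528 -0.0425  0.082 ]
button (array([ 0.458 , -0.0658,  0.0852]), array([-0.2004,  0.1788]), array([-0.505 , -0.0763]))
spot (array([0.5127, 0.1623, 0.1067]), array([-0.2275,  0.1571]), array([-0.6149, -0.0825]))
core (array([0.4686, 0.2168, 0.1614]), array([-0.2165,  0.1281]), array([-0.5592, -0.0694]))
foot [0.4619 0.1474 0.01  ]
foot [0.4009 0.2228 0.01  ]
foot s [0.537  0.2109 0.01  ]
foot s [0.4754 0.2842 0.01  ]
padcorner t-> (array([0.5319, 0.1793, 0.1393]), array([ 3.4608, -2.6659]), array([10.0782,  1.0503]))
padcorner t-> (array([0.5249, 0.1642, 0.1728]), array([-2.9104,  1.8522]), array([-7.7679, -1.2028]))
padcorner t-> (array([0.4882, 0.1485, 0.0608]), array([-4.3554,  2.6551]), array([-10.8928,  -1.7975]))
padcorner t-> (array([0.4932, 0.1621, 0.0232]), array([ 2.6035, -1.9541]), array([7.1158, 0.7977]))
```

```bash
cat >> h.py <<'E'
from scipy.spatial.transform import Rotation as Ro
np.set_printoptions(precision=4,suppress=True)
def Rdown(yaw):  # tool x down, tool y at yaw deg
    y=np.array([np.cos(np.radians(yaw)),np.sin(np.radians(yaw)),0]); x=np.array([0,0,-1.]); return np.c_[x,y,np.cross(x,y)]
def plan(wps,hand,p=None,R=None):
    """wps: (pos,R,n)"""
    if p is None:
        s=arm.read_state(); p,R=np.array(s["ee_pos"]),np.array(s["tool_rot"])
    k=0; out=[]
    for P,Q,n in wps:
        P=np.array(P,float)
        for i in range(n):
            w=Ro.from_matrix(R.T@Q).as_rotvec()/(n-i); d=R.T@(P-p)/(n-i)
            w=np.round(w,3); d=np.round(d,4)
            out.append([*w.tolist(),*d.tolist(),hand]); p=p+R@d; R=R@Ro.from_rotvec(w).as_matrix()
    for k in range(0,len(out),12): print(str([out[k:k+12]]).replace(" ",""))
    print("max",np.abs(np.array(out)[:,:6]).max(0),"end",p)
def st():
    s=arm.read_state(); print(s["time_s"],s["ee_pos"],s["tool_rot"].round(3).tolist(),s["ft_force"],s["width"],s["joint_positions"].round(0))
E
python3 - <<'E'
from h import *
plan([((.48,.25,.28),Rdown(20),14),((.60,-.08,.26),Rdown(-28),10),((.555,-.359,.15),Rdown(-65),12)],-1)
E
```

```text
[[[0.069,0.0,0.0,-0.0035,-0.0205,0.0287,-1],[0.069,0.0,0.0,-0.0035,-0.0184,0.03,-1],[0.069,0.0,0.0,-0.0035,-0.0163,0.0312,-1],[0.069,0.0,0.0,-0.0035,-0.0142,0.0322,-1],[0.069,0.0,0.0,-0.0035,-0.0119,0.0331,-1],[0.069,0.0,0.0,-0.0035,-0.0096,0.0339,-1],[0.069,0.0,0.0,-0.0035,-0.0072,0.0345,-1],[0.069,0.0,0.0,-0.0035,-0.0048,0.0349,-1],[0.069,0.0,0.0,-0.0035,-0.0024,0.0351,-1],[0.069,0.0,0.0,-0.0035,0.0,0.0352,-1],[0.069,0.0,0.0,-0.0034,0.0025,0.0351,-1],[0.069,0.0,0.0,-0.0035,0.0049,0.0349,-1]]]
[[[0.069,0.0,0.0,-0.0034,0.0072,0.0345,-1],[0.069,0.0,0.0,-0.0035,0.0096,0.0339,-1],[0.084,0.0,0.0,0.002,-0.0,0.0351,-1],[0.084,0.0,0.0,0.002,0.0029,0.035,-1],[0.084,0.0,0.0,0.002,0.0059,0.0346,-1],[0.084,0.0,0.0,0.002,0.0087,0.034,-1],[0.084,0.0,0.0,0.002,0.0116,0.0332,-1],[0.084,0.0,0.0,0.002,0.0143,0.0321,-1],[0.083,0.0,-0.0,0.002,0.017,0.0307,-1],[0.084,0.0,-0.0,0.002,0.0194,0.0292,-1],[0.083,0.0,-0.0,0.0021,0.0218,0.0275,-1],[0.084,0.0,-0.0,0.002,0.0241,0.0256,-1]]]
[[[0.054,0.0,-0.0,0.0092,0.0076,0.0223,-1],[0.054,0.0,-0.0,0.0092,0.0088,0.0218,-1],[0.054,0.0,-0.0,0.0092,0.01,0.0213,-1],[0.054,0.0,-0.0,0.0092,0.0111,0.0208,-1],[0.054,0.0,-0.0,0.0092,0.0122,0.0201,-1],[0.054,0.0,-0.0,0.0092,0.0133,0.0195,-1],[0.054,0.0,-0.0,0.0092,0.0143,0.0187,-1],[0.053,0.0,-0.0,0.0091,0.0153,0.0179,-1],[0.054,0.0,-0.0,0.0092,0.0162,0.0171,-1],[0.053,0.0,-0.0,0.0091,0.0171,0.0162,-1],[0.054,0.0,-0.0,0.0092,0.018,0.0152,-1],[0.053,0.0,-0.0,0.0091,0.0187,0.0143,-1]]]
max [0.084  0.     0.     0.0092 0.0241 0.0352] end [ 0.5549 -0.359   0.15  ]
```

Call:
{"name": "carry_out", "arguments": {
  "commands": [
    [[0.069,0,0,-0.0035,-0.02,0.029,-1],[0.069,0,0,-0.0035,-0.018,0.03,-1],[0.069,0,0,-0.0035,-0.016,0.031,-1],[0.069,0,0,-0.0035,-0.014,0.032,-1],[0.069,0,0,-0.0035,-0.012,0.033,-1],[0.069,0,0,-0.0035,-0.01,0.034,-1],[0.069,0,0,-0.0035,-0.007,0.0345,-1],[0.069,0,0,-0.0035,-0.005,0.035,-1],[0.069,0,0,-0.0035,-0.002,0.035,-1],[0.069,0,0,-0.0035,0,0.035,-1],[0.069,0,0,-0.0035,0.002,0.035,-1],[0.069,0,0,-0.0035,0.005,0.035,-1]]
  ]
}}

```text
time_s: 1.4
ee_pos: [0.4335, 0.2976, 0.2717]
tool_rot: [[-0.005, 0.893, 0.451], [0.009, 0.451, -0.893], [-1.0, -0.001, -0.01]]
ft_force: [1.0, 1.2, 0.5]
width: -0.0001
```

```bash
python3 - <<'E'
from h import *
st()
plan([((.58,-.05,.26),Rdown(-25),14),((.555,-.359,.15),Rdown(-65),14)],-1)
E
```

```text
1.4 [0.4335 0.2976 0.2717] [[-0.005, 0.893, 0.451], [0.009, 0.451, -0.893], [-1.0, -0.001, -0.01]] [0.9801 1.2376 0.4643] -0.00014312426508666026 [-49.  24.  17. 104.  -9.  53.  -1.]
[[[0.065,-0.001,0.0,0.0006,-0.0019,0.0269,-1],[0.065,-0.001,0.0,0.0006,-0.0001,0.027,-1],[0.064,-0.001,0.0,0.0006,0.0017,0.0269,-1],[0.065,-0.001,0.0,0.0006,0.0034,0.0267,-1],[0.064,-0.0,0.0,0.0007,0.0051,0.0265,-1],[0.065,-0.0,0.0,0.0007,0.0068,0.0261,-1],[0.064,-0.001,0.001,0.0007,0.0084,0.0256,-1],[0.065,-0.0,0.0,0.0007,0.0101,0.025,-1],[0.064,-0.001,0.001,0.0007,0.0117,0.0243,-1],[0.065,-0.0,0.0,0.0007,0.0132,0.0235,-1],[0.064,-0.001,0.001,0.0008,0.0147,0.0226,-1],[0.065,-0.0,0.0,0.0008,0.0161,0.0216,-1]]]
[[[0.064,-0.001,0.001,0.0008,0.0175,0.0204,-1],[0.065,-0.0,0.0,0.0008,0.0187,0.0193,-1],[0.05,-0.0,0.0,0.0078,0.0077,0.0208,-1],[0.05,-0.0,0.0,0.0078,0.0087,0.0203,-1],[0.05,-0.0,0.0,0.0079,0.0098,0.0199,-1],[0.05,-0.0,0.0,0.0078,0.0107,0.0194,-1],[0.05,-0.0,0.0,0.0079,0.0117,0.0188,-1],[0.05,-0.0,0.0,0.0078,0.0126,0.0182,-1],[0.05,-0.0,0.0,0.0079,0.0135,0.0176,-1],[0.05,0.0,0.0,0.0078,0.0144,0.0168,-1],[0.05,0.0,0.0,0.0079,0.0152,0.0161,-1],[0.05,0.0,0.0,0.0078,0.016,0.0153,-1]]]
[[[0.05,0.0,0.0,0.0079,0.0167,0.0145,-1],[0.049,0.0,0.0,0.0078,0.0174,0.0137,-1],[0.05,0.0,0.0,0.0079,0.0181,0.0128,-1],[0.049,0.0,0.0,0.0078,0.0187,0.0119,-1]]]
max [0.065  0.001  0.001  0.0079 0.0187 0.027 ] end [ 0.555 -0.359  0.15 ]
```

Call:
{"name": "carry_out", "arguments": {
  "commands": [
    [[0.068,0,0,0.0005,-0.002,0.029,-1],[0.068,0,0,0.0005,0,0.029,-1],[0.068,0,0,0.0005,0.002,0.029,-1],[0.068,0,0,0.0005,0.0035,0.029,-1],[0.068,0,0,0.0005,0.005,0.028,-1],[0.068,0,0,0.0005,0.007,0.028,-1],[0.068,0,0,0.0005,0.009,0.027,-1],[0.068,0,0,0.0005,0.0105,0.027,-1],[0.068,0,0,0.0005,0.012,0.026,-1],[0.068,0,0,0.001,0.014,0.025,-1],[0.068,0,0,0.001,0.0155,0.024,-1],[0.068,0,0,0.001,0.017,0.023,-1]]
  ]
}}

```text
time_s: 2.4
ee_pos: [0.5626, -0.043, 0.2645]
tool_rot: [[0.006, 0.924, -0.382], [0.014, -0.382, -0.924], [-1.0, 0.0, -0.015]]
ft_force: [0.6, 0.0, -0.1]
width: -0.0
```

Call:
{"name": "carry_out", "arguments": {
  "commands": [
    [[0.068,0,0,0.001,0.018,0.022,-1],[0.068,0,0,0.001,0.019,0.021,-1],[0.052,0,0,0.007,0.008,0.022,-1],[0.052,0,0,0.007,0.009,0.022,-1],[0.052,0,0,0.007,0.01,0.021,-1],[0.052,0,0,0.007,0.011,0.021,-1],[0.052,0,0,0.007,0.012,0.02,-1],[0.052,0,0,0.007,0.013,0.019,-1],[0.052,0,0,0.007,0.014,0.018,-1],[0.052,0,0,0.007,0.015,0.018,-1],[0.052,0,0,0.007,0.016,0.017,-1],[0.05,0,0,0.007,0.016,0.016,-1]]
  ]
}}

```text
time_s: 3.4
ee_pos: [0.5343, -0.3388, 0.187]
tool_rot: [[0.016, 0.475, -0.88], [0.013, -0.88, -0.474], [-1.0, -0.004, -0.02]]
ft_force: [0.0, -0.2, 1.5]
width: -0.0001
```

```bash
python3 - <<'E'
from h import *
st()
plan([((.555,-.359,.12),Rdown(-65),5)],-1)
E
```

```text
3.4 [ 0.5343 -0.3388  0.187 ] [[0.016, 0.475, -0.88], [0.013, -0.88, -0.474], [-1.0, -0.004, -0.02]] [ 0.009  -0.2334  1.4934] -5.518681382771624e-05 [  9.  42.  37.  94. -31.  55.  -4.]
[[[0.012,-0.004,0.001,0.0134,0.0056,-0.0015,-1],[0.012,-0.004,0.001,0.0134,0.0055,-0.0016,-1],[0.011,-0.004,0.001,0.0134,0.0055,-0.0017,-1],[0.012,-0.004,0.001,0.0134,0.0055,-0.0018,-1],[0.011,-0.004,0.0,0.0135,0.0054,-0.0019,-1]]]
max [0.012  0.004  0.001  0.0135 0.0056 0.0019] end [ 0.555 -0.359  0.12 ]
```

Call:
{"name": "carry_out", "arguments": {
  "commands": [
    [[0.012,-0.004,0.001,0.0134,0.0055,-0.0015,-1],[0.012,-0.004,0.001,0.0134,0.0055,-0.0015,-1],[0.012,-0.004,0,0.0134,0.0055,-0.0018,-1],[0.012,-0.004,0,0.0134,0.0055,-0.0018,-1],[0.012,-0.004,0,0.0134,0.0055,-0.0018,-1],[0,0,0,0,0,0,-1]]
  ]
}}

```text
time_s: 3.9
ee_pos: [0.5531, -0.3662, 0.1149]
tool_rot: [[-0.004, 0.41, -0.912], [-0.001, -0.912, -0.41], [-1.0, -0.0, 0.004]]
ft_force: [0.0, 0.4, -0.4]
width: 0.0002
```

```bash
python3 - <<'E'
from h import *
st()
plan([((.5555,-.358,.09),Rdown(-65),4)],-1)
crop("top","t1.png",300,150,380,240,6)
crop("scene","s1.png",165,120,235,200,7)
a=cv2.imread("pics/t1.png");b=cv2.imread("pics/s1.png");h=max(a.shape[0],b.shape[0])
cv2.imwrite("pics/c1.png",np.hstack([cv2.copyMakeBorder(a,0,h-a.shape[0],0,0,0),cv2.copyMakeBorder(b,0,h-b.shape[0],0,0,0)])[:, :800] if a.shape[1]+b.shape[1]<=800 else a)
E
```

```text
3.9 [ 0.5531 -0.3662  0.1149] [[-0.004, 0.41, -0.912], [-0.001, -0.912, -0.41], [-1.0, -0.0, 0.004]] [ 0.0479  0.4413 -0.3774] 0.0001882637050384608 [ 11.  50.  36.  91. -35.  51.  -6.]
[[[-0.004,0.001,0.0,0.0062,-0.0016,-0.0014,-1],[-0.003,0.001,0.0,0.0062,-0.0016,-0.0014,-1],[-0.004,0.001,0.0,0.0062,-0.0016,-0.0014,-1],[-0.003,0.001,0.0,0.0063,-0.0016,-0.0015,-1]]]
max [0.004  0.001  0.     0.0063 0.0016 0.0015] end [ 0.5555 -0.358   0.09  ]
```

View pics/t1.png

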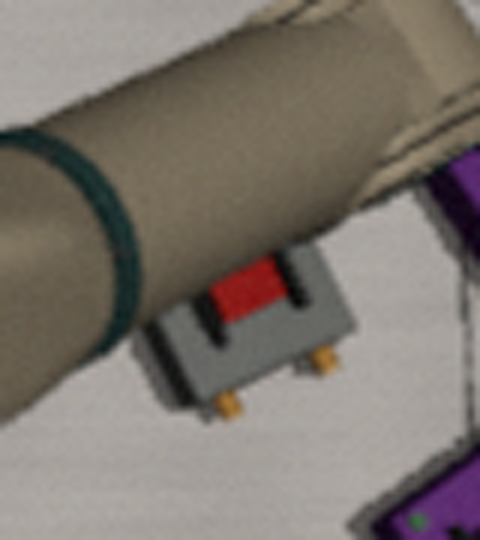

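View pics/s1.png

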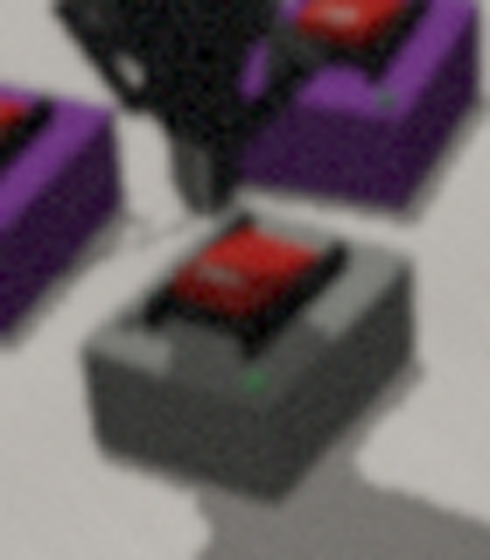

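The fingertips (scene crop, about (208,205)) sit above the white bar at (218,270). Next I descend and press.

Call:
{"name": "carry_out", "arguments": {
  "commands": [
    [[-0.003,0.001,0,0.006,-0.0015,-0.0014,-1],[-0.003,0.001,0,0.006,-0.0015,-0.0014,-1],[-0.003,0.001,0,0.005,-0.0015,-0.0014,-1],[-0.003,0.001,0,0.005,-0.0015,-0.0014,-1],[0,0,0,0.003,0,0,-1],[0,0,0,0.003,0,0,-1]]
  ]
}}

```text
time_s: 4.5
ee_pos: [0.5579, -0.3571, 0.091]
tool_rot: [[0.008, 0.425, -0.905], [-0.002, -0.905, -0.425], [-1.0, 0.005, -0.006]]
ft_force: [-0.6, -0.1, -0.5]
width: 0.0
```

Call:
{"name": "carry_out", "arguments": {
  "commands": [
    [[0,0,0,0.003,0,0,-1],[0,0,0,0.003,0,0,-1],[0,0,0,0.003,0,0,-1]]
  ]
}}

```text
time_s: 4.75
ee_pos: [0.5597, -0.3562, 0.082]
tool_rot: [[0.011, 0.425, -0.905], [-0.001, -0.905, -0.425], [-1.0, 0.006, -0.01]]
ft_force: [1.2, 1.2, 2.8]
width: 0.0005
```

Call:
{"name": "carry_out", "arguments": {
  "commands": [
    [[0,0.005,0,0.003,0,0.001,-1],[0,0.005,0,0.003,0,0.001,-1],[0,0,0,0.003,0,0.001,-1]]
  ]
}}

```text
time_s: 5.0
ee_pos: [0.5609, -0.3558, 0.0741]
tool_rot: [[0.027, 0.428, -0.904], [0.005, -0.904, -0.428], [-1.0, 0.007, -0.027]]
ft_force: [-1.7, 5.7, 26.0]
width: -0.0002
```

Call:
{"name": "carry_out", "arguments": {
  "commands": [
    [[0,0,0,0.003,0,0,-1],[0,0,0,0.003,0,0,-1]]
  ]
}}

```text
time_s: 5.17
ee_pos: [0.561, -0.356, 0.0742]
tool_rot: [[0.03, 0.427, -0.904], [0.008, -0.904, -0.427], [-1.0, 0.006, -0.031]]
ft_force: [-5.4, 7.5, 26.2]
width: 0.0003
```

Call:
{"name": "carry_out", "arguments": {
  "commands": [
    [[0,-0.015,0,-0.01,0,0,-1],[0,-0.015,0,-0.03,0,0,-1],[0,0,0,-0.04,0.005,0.02,-1],[0,0,0,-0.03,-0.01,0.03,-1],[0,0,0,0,-0.02,-0.03,-1]]
  ]
}}

```text
time_s: 5.58
ee_pos: [0.5202, -0.3525, 0.1853]
tool_rot: [[-0.009, 0.416, -0.909], [-0.014, -0.909, -0.416], [-1.0, 0.009, 0.014]]
ft_force: [-1.2, -2.8, 0.1]
width: -0.0
```

```bash
python3 - <<'E'
from h import *
st()
crop("scene","s2.png",165,120,235,200,7)
E
```

```text
5.5833 [ 0.5202 -0.3525  0.1853] [[-0.009, 0.416, -0.909], [-0.014, -0.909, -0.416], [-1.0, 0.009, 0.014]] [-1.2136 -2.7582  0.0854] -2.363062689978395e-06 [  8.  43.  40.  94. -31.  55.  -7.]
```

View pics/s2.png

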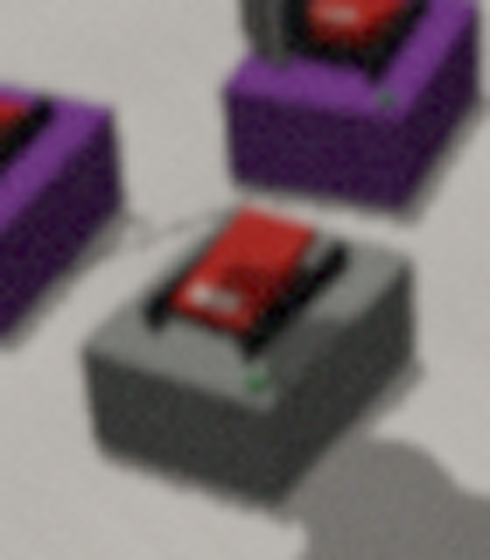

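The rocker has tipped: its white bar moved down from (218,270) to (213,297) in the scene crop, about 3.9 px, which fits the full 12 mm travel. Now the wand.

```bash
python3 - <<'E'
from h import *
plan([((.4375,-.1055,.15),Rdown(-27.7),12)],1)
E
```

```text
[[[-0.054,0.0,0.0,0.0027,-0.0208,-0.0012,1],[-0.054,0.0,0.0,0.0027,-0.0207,-0.0024,1],[-0.054,0.0,0.0,0.0027,-0.0206,-0.0035,1],[-0.053,0.0,0.0,0.0026,-0.0204,-0.0046,1],[-0.054,0.0,0.0,0.0027,-0.0201,-0.0057,1],[-0.053,0.0,0.0,0.0026,-0.0197,-0.0067,1],[-0.054,0.0,0.0,0.0027,-0.0194,-0.0078,1],[-0.053,0.0,0.0,0.0026,-0.0189,-0.0088,1],[-0.054,0.001,0.001,0.0027,-0.0184,-0.0098,1],[-0.053,0.0,0.0,0.0026,-0.0179,-0.0108,1],[-0.054,0.001,0.001,0.0027,-0.0173,-0.0117,1],[-0.053,0.0,0.0,0.0026,-0.0166,-0.0126,1]]]
max [0.054  0.001  0.001  0.0027 0.0208 0.0126] end [ 0.4375 -0.1055  0.15  ]
```

Call:
{"name": "carry_out", "arguments": {
  "commands": [
    [[-0.054,0,0,0.001,-0.021,-0.001,1],[-0.054,0,0,0.001,-0.021,-0.0025,1],[-0.054,0,0,0.002,-0.021,-0.0035,1],[-0.054,0,0,0.0025,-0.0205,-0.0045,1],[-0.054,0,0,0.0025,-0.02,-0.0055,1],[-0.054,0,0,0.0025,-0.02,-0.0065,1],[-0.054,0,0,0.0025,-0.0195,-0.008,1],[-0.054,0,0,0.0025,-0.019,-0.009,1],[-0.054,0,0,0.0025,-0.0185,-0.01,1],[-0.054,0,0,0.0025,-0.018,-0.011,1],[-0.053,0,0,0.0025,-0.0175,-0.012,1],[-0.053,0,0,0.0025,-0.0165,-0.0125,1]]
  ]
}}

```text
time_s: 6.63
ee_pos: [0.4207, -0.1056, 0.1481]
tool_rot: [[-0.013, 0.898, -0.439], [-0.014, -0.439, -0.898], [-1.0, -0.005, 0.018]]
ft_force: [-0.2, 0.2, -0.3]
width: 0.0852
```

```bash
python3 - <<'E'
from h import *
st()
plan([((.4375,-.1055,.13),Rdown(-27.7),6)],1)
E
```

```text
6.6333 [ 0.4207 -0.1056  0.1481] [[-0.013, 0.898, -0.439], [-0.014, -0.439, -0.898], [-1.0, -0.005, 0.018]] [-0.1673  0.1836 -0.2652] 0.08520539003796537 [-10.  30.  28. 125. -25.  31.  11.]
[[[0.005,0.003,0.001,0.003,0.0025,-0.0013,1],[0.005,0.003,0.001,0.003,0.0025,-0.0013,1],[0.005,0.003,0.001,0.003,0.0025,-0.0013,1],[0.005,0.003,0.001,0.003,0.0025,-0.0013,1],[0.004,0.003,0.001,0.003,0.0025,-0.0013,1],[0.005,0.003,0.0,0.003,0.0026,-0.0013,1]]]
max [0.005  0.003  0.001  0.003  0.0026 0.0013] end [ 0.4375 -0.1055  0.13  ]
```

Call:
{"name": "carry_out", "arguments": {
  "commands": [
    [[0.005,0.003,0.001,0.002,0.0025,-0.0013,1],[0.005,0.003,0.001,0.002,0.0025,-0.0013,1],[0.005,0.003,0.001,0.002,0.0025,-0.0013,1],[0.005,0.003,0.001,0.002,0.0025,-0.0013,1],[0.004,0.003,0,0.002,0.0025,-0.0013,1],[0.004,0.003,0,0.002,0.0025,-0.0013,1],[0,0,0,0,0,0,1]]
  ]
}}

```text
time_s: 7.22
ee_pos: [0.4352, -0.1061, 0.1329]
tool_rot: [[-0.006, 0.885, -0.466], [0.0, -0.466, -0.885], [-1.0, -0.005, 0.002]]
ft_force: [0.1, 0.3, 0.1]
width: 0.0855
```

```bash
python3 - <<'E'
from h import *
st()
plan([((.4375,-.1055,.047),Rdown(-27.7),8)],1)
crop("scene","s3.png",240,100,330,235,4)
crop("top","t3.png",215,160,300,260,6)
E
```

```text
7.2167 [ 0.4352 -0.1061  0.1329] [[-0.006, 0.885, -0.466], [0.0, -0.466, -0.885], [-1.0, -0.005, 0.002]] [0.0773 0.2511 0.1245] 0.08547744145466508 [ -8.  32.  26. 124. -28.  30.  11.]
[[[-0.0,0.0,0.001,0.0107,0.0003,-0.0002,1],[-0.0,0.0,0.001,0.0107,0.0003,-0.0002,1],[-0.0,0.0,0.001,0.0107,0.0002,-0.0002,1],[-0.0,0.0,0.0,0.0108,0.0002,-0.0002,1],[-0.0,0.001,0.001,0.0107,0.0002,-0.0003,1],[-0.0,0.0,0.0,0.0108,0.0003,-0.0002,1],[-0.0,0.001,0.001,0.0107,0.0002,-0.0002,1],[-0.001,0.0,0.0,0.0108,0.0002,-0.0003,1]]]
max [0.001  0.001  0.001  0.0108 0.0003 0.0003] end [ 0.4375 -0.1055  0.047 ]
```

View pics/s3.png

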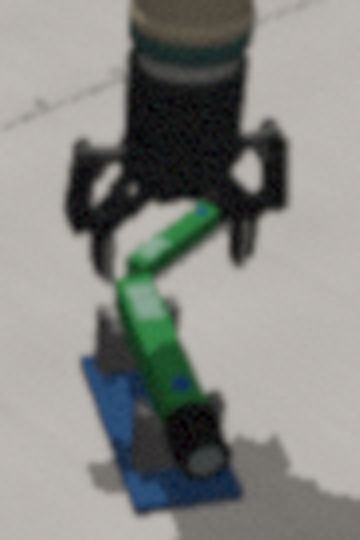

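View pics/t3.png

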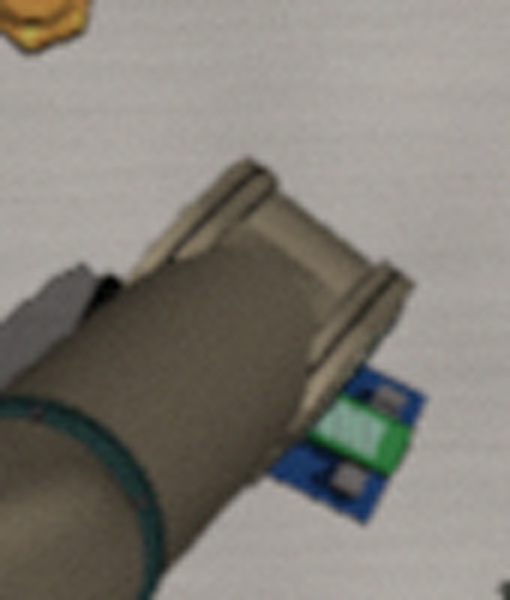

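The open fingers straddle the handle midway between the saddles (scene crop, tips at (105,275) and (240,262)). Next I descend.

Call:
{"name": "carry_out", "arguments": {
  "commands": [
    [[0,0,0.001,0.0105,0.0004,-0.0002,1],[0,0,0.001,0.0105,0.0004,-0.0002,1],[0,0,0.001,0.0105,0.0003,-0.0002,1],[0,0,0,0.0105,0.0003,-0.0002,1],[0,0,0,0.0105,0.0003,-0.0002,1],[0,0,0,0.0105,0.0003,-0.0002,1],[0,0,0,0.0105,0.0002,-0.0002,1],[0,0,0,0.0105,0.0002,0,1],[0,0,0,0,0,0,1]]
  ]
}}

```text
time_s: 8.07
ee_pos: [0.439, -0.1074, 0.0471]
tool_rot: [[0.001, 0.885, -0.466], [-0.002, -0.466, -0.885], [-1.0, 0.002, 0.002]]
ft_force: [0.1, -0.4, 0.9]
width: 0.0856
```

```bash
python3 - <<'E'
from h import *
st()
plan([((.4375,-.1055,.047),Rdown(-27.7),3)],1)
E
```

```text
8.0667 [ 0.439  -0.1074  0.0471] [[0.001, 0.885, -0.466], [-0.002, -0.466, -0.885], [-1.0, 0.002, 0.002]] [ 0.0623 -0.381   0.8697] 0.08557042511073047 [ -0.  41.  15. 126. -36.  17.  18.]
[[[-0.001,0.001,-0.001,0.0,-0.0007,-0.0003,1],[-0.0,0.0,-0.0,0.0001,-0.0008,-0.0003,1],[-0.001,0.001,-0.001,0.0,-0.0007,-0.0004,1]]]
max [0.001  0.001  0.001  0.0001 0.0008 0.0004] end [ 0.4375 -0.1055  0.047 ]
```

Call:
{"name": "carry_out", "arguments": {
  "commands": [
    [[0,0,0,0,-0.001,0,-0.1],[0,0,0,0,-0.001,0,-0.15],[0,0,0,0,0,0,-0.2],[0,0,0,0,0,0,-0.25],[0,0,0,0,0,0,-0.3],[0,0,0,0,0,0,-1],[0,0,0,0,0,0,-1],[0,0,0,0,0,0,-1]]
  ]
}}

```text
time_s: 8.73
ee_pos: [0.4377, -0.1066, 0.0494]
tool_rot: [[0.003, 0.885, -0.466], [-0.003, -0.466, -0.885], [-1.0, 0.004, 0.001]]
ft_force: [0.8, -0.2, -1.6]
width: 0.0295
```

```bash
python3 - <<'E'
from h import *
st()
crop("scene","s4.png",240,100,330,235,4)
E
```

```text
8.7333 [ 0.4377 -0.1066  0.0494] [[0.003, 0.885, -0.466], [-0.003, -0.466, -0.885], [-1.0, 0.004, 0.001]] [ 0.7592 -0.199  -1.5642] 0.029468404667630493 [ -0.  40.  15. 127. -36.  17.  18.]
```

View pics/s4.png

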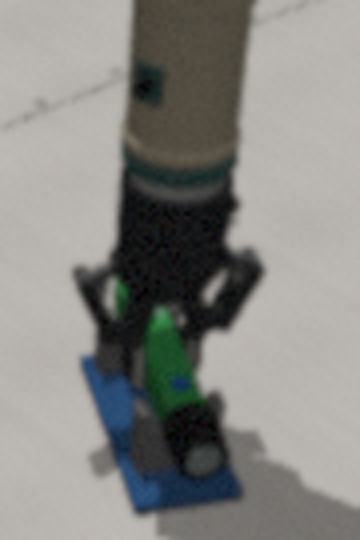

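```bash
cat >> h.py <<'E'
n=np.array([np.cos(np.radians(30))*np.cos(np.radians(-51)),np.cos(np.radians(30))*np.sin(np.radians(-51)),.5])
spot=np.array([.511,.164,.102])
def aim(dist):
    wx=-n; wy=np.cross([0,0,1],wx); wy/=np.linalg.norm(wy); wz=np.cross(wx,wy)
    Q=np.c_[-wz,-wy,-wx]; mid=spot+n*(dist+.105); return mid+.0166*Q[:,0],Q,mid
def wand():
    s=arm.read_state(); p,R=s["ee_pos"],s["tool_rot"]; mid=p-.0166*R[:,0]; wx=-R[:,2]; lens=mid+.105*wx
    d=spot-lens; t=d@n/(wx@n); hit=lens+wx*(-(d@n)/-(wx@n)) if 0 else lens+wx*t
    print("lens",lens,"dist",-d@n,"miss mm",1e3*(hit-spot),"angle",np.degrees(np.arccos(-wx@n)))
E
python3 - <<'E'
from h import *
p,Q,mid=aim(.1); print(p,Q,mid)
s=arm.read_state()
g=np.array(s["ee_pos"])
plan([(g+[0,0,.09],np.array(s["tool_rot"]),6),(p+n*.05+[0,0,.03],Q,18)],-1)
E
```

```text
[0.6279 0.0196 0.1901] [[ 0.3147  0.7771  0.545 ]
 [-0.3886  0.6293 -0.673 ]
 [-0.866  -0.      0.5   ]] [0.6227 0.026  0.2045]
[[[0.0,0.0,0.0,-0.015,0.0001,0.0,-1],[0.0,0.0,0.0,-0.015,0.0001,0.0,-1],[0.0,0.0,0.0,-0.015,0.0,0.0,-1],[0.0,0.0,0.0,-0.015,0.0001,0.0,-1],[0.0,0.0,0.0,-0.015,0.0,0.0,-1],[0.0,0.0,0.0,-0.015,0.0001,0.0001,-1],[-0.063,-0.026,0.017,-0.0059,0.0083,-0.0102,-1],[-0.063,-0.025,0.017,-0.006,0.009,-0.0095,-1],[-0.063,-0.025,0.017,-0.006,0.0097,-0.0087,-1],[-0.063,-0.026,0.017,-0.0061,0.0103,-0.008,-1],[-0.063,-0.025,0.017,-0.0061,0.0109,-0.0071,-1],[-0.063,-0.025,0.017,-0.0061,0.0114,-0.0063,-1]]]
[[[-0.063,-0.026,0.017,-0.006,0.0119,-0.0054,-1],[-0.063,-0.025,0.017,-0.0059,0.0123,-0.0045,-1],[-0.063,-0.025,0.017,-0.0058,0.0127,-0.0035,-1],[-0.064,-0.026,0.017,-0.0057,0.013,-0.0026,-1],[-0.064,-0.025,0.017,-0.0055,0.0132,-0.0016,-1],[-0.063,-0.026,0.016,-0.0053,0.0134,-0.0006,-1],[-0.064,-0.025,0.017,-0.0051,0.0134,0.0004,-1],[-0.063,-0.026,0.016,-0.0048,0.0135,0.0014,-1],[-0.064,-0.025,0.017,-0.0046,0.0134,0.0023,-1],[-0.063,-0.026,0.016,-0.0043,0.0133,0.0033,-1],[-0.064,-0.025,0.017,-0.0039,0.0132,0.0043,-1],[-0.063,-0.026,0.016,-0.0036,0.0129,0.0052,-1]]]
max [0.064  0.026  0.017  0.015  0.0135 0.0102] end [ 0.6552 -0.0141  0.2451]
```

Call:
{"name": "carry_out", "arguments": {
  "commands": [
    [[0,0,0,-0.006,0,0,-1],[0,0,0,-0.012,0,0,-1],[0,0,0,-0.015,0,0,-1],[0,0,0,-0.015,0,0,-1],[0,0,0,-0.015,0,0,-1],[0,0,0,-0.015,0,0,-1],[0,0,0,-0.01,0,0,-1]]
  ]
}}

```text
time_s: 9.37
ee_pos: [0.4346, -0.106, 0.1405]
tool_rot: [[-0.004, 0.884, -0.468], [-0.001, -0.468, -0.884], [-1.0, -0.004, 0.003]]
ft_force: [1.0, 0.2, -1.8]
width: 0.0293
```

```bash
python3 - <<'E'
from h import *
st()
p,Q,mid=aim(.1)
plan([(p+n*.05+[0,0,.03],Q,22)],-1)
crop("scene","s5.png",240,60,370,235,3)
E
```

```text
9.3667 [ 0.4346 -0.106   0.1405] [[-0.004, 0.884, -0.468], [-0.001, -0.468, -0.884], [-1.0, -0.004, 0.003]] [ 0.9635  0.2445 -1.7741] 0.029326902117304807 [ -9.  31.  28. 124. -28.  31.  11.]
[[[-0.052,-0.021,0.014,-0.0048,0.0069,-0.0084,-1],[-0.052,-0.021,0.014,-0.0049,0.0074,-0.0079,-1],[-0.052,-0.021,0.014,-0.0049,0.0078,-0.0074,-1],[-0.052,-0.021,0.014,-0.005,0.0083,-0.0069,-1],[-0.052,-0.021,0.014,-0.005,0.0087,-0.0063,-1],[-0.052,-0.021,0.014,-0.005,0.0091,-0.0058,-1],[-0.052,-0.021,0.014,-0.005,0.0094,-0.0052,-1],[-0.052,-0.021,0.014,-0.0049,0.0098,-0.0046,-1],[-0.052,-0.021,0.014,-0.0049,0.0101,-0.0039,-1],[-0.052,-0.021,0.014,-0.0048,0.0103,-0.0033,-1],[-0.052,-0.021,0.014,-0.0047,0.0105,-0.0027,-1],[-0.051,-0.021,0.014,-0.0046,0.0107,-0.002,-1]]]
[[[-0.052,-0.021,0.014,-0.0045,0.0109,-0.0014,-1],[-0.051,-0.021,0.014,-0.0044,0.011,-0.0007,-1],[-0.052,-0.021,0.014,-0.0043,0.0111,-0.0001,-1],[-0.051,-0.021,0.014,-0.0041,0.0111,0.0006,-1],[-0.052,-0.021,0.014,-0.0039,0.0111,0.0013,-1],[-0.051,-0.021,0.014,-0.0037,0.0111,0.0019,-1],[-0.052,-0.021,0.014,-0.0035,0.011,0.0026,-1],[-0.051,-0.021,0.014,-0.0033,0.0109,0.0032,-1],[-0.052,-0.021,0.014,-0.0031,0.0108,0.0038,-1],[-0.051,-0.022,0.015,-0.0029,0.0107,0.0044,-1]]]
max [0.052  0.022  0.015  0.005  0.0111 0.0084] end [ 0.6552 -0.014   0.2451]
```

View pics/s5.png

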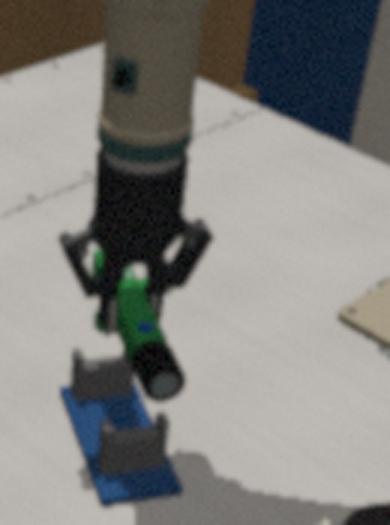

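The wand is held level and clear of the cradle (scene crop, lens at (168,383)). Moving to the aiming approach.

Call:
{"name": "carry_out", "arguments": {
  "commands": [
    [[-0.052,-0.021,0.014,-0.005,0.007,-0.0085,-1],[-0.052,-0.021,0.014,-0.005,0.0075,-0.008,-1],[-0.052,-0.021,0.014,-0.005,0.008,-0.0075,-1],[-0.052,-0.021,0.014,-0.005,0.0083,-0.007,-1],[-0.052,-0.021,0.014,-0.005,0.0087,-0.0063,-1],[-0.052,-0.021,0.014,-0.005,0.009,-0.0058,-1],[-0.052,-0.021,0.014,-0.005,0.0095,-0.0052,-1],[-0.052,-0.021,0.014,-0.005,0.0098,-0.0046,-1],[-0.052,-0.021,0.014,-0.005,0.01,-0.004,-1],[-0.052,-0.021,0.014,-0.005,0.0103,-0.0033,-1],[-0.052,-0.021,0.014,-0.0047,0.0105,-0.0027,-1],[-0.052,-0.021,0.014,-0.0046,0.0107,-0.002,-1]]
  ]
}}

```text
time_s: 10.42
ee_pos: [0.5544, -0.0524, 0.2003]
tool_rot: [[0.116, 0.982, 0.148], [-0.278, 0.175, -0.944], [-0.954, 0.068, 0.293]]
ft_force: [0.2, 0.6, -1.6]
width: 0.0291
```

Call:
{"name": "carry_out", "arguments": {
  "commands": [
    [[-0.052,-0.021,0.014,-0.0045,0.0109,-0.0014,-1],[-0.052,-0.021,0.014,-0.0044,0.011,-0.0007,-1],[-0.052,-0.021,0.014,-0.0043,0.011,0,-1],[-0.052,-0.021,0.014,-0.004,0.011,0.0006,-1],[-0.052,-0.021,0.014,-0.004,0.011,0.0013,-1],[-0.052,-0.021,0.014,-0.0037,0.011,0.002,-1],[-0.052,-0.021,0.014,-0.0035,0.011,0.0026,-1],[-0.052,-0.021,0.014,-0.0033,0.011,0.0032,-1],[-0.052,-0.021,0.014,-0.003,0.0108,0.0038,-1],[-0.052,-0.021,0.014,-0.003,0.0107,0.0044,-1]]
  ]
}}

```text
time_s: 11.25
ee_pos: [0.6514, 0.0001, 0.2416]
tool_rot: [[0.317, 0.741, 0.592], [-0.39, 0.671, -0.63], [-0.864, -0.031, 0.502]]
ft_force: [-0.2, 0.1, -2.1]
width: 0.0293
```

```bash
python3 - <<'E'
from h import *
st(); wand()
p,Q,mid=aim(.1)
plan([(p+n*.02,Q,6),(p,Q,4)],-1)
crop("scene","s6.png",230,120,430,320,3)
crop("top","t6.png",100,130,300,280,4)
E
```

```text
11.25 [0.6514 0.0001 0.2416] [[0.317, 0.741, 0.592], [-0.39, 0.671, -0.63], [-0.864, -0.031, 0.502]] [-0.2012  0.1085 -2.103 ] 0.02927978822020799 [-41.  36.  37. 105.  11.  31.  22.]
lens [0.584  0.0727 0.2032] dist 0.151827844231574 miss mm [-17.021    4.6564  24.8209] angle 3.631681021967767
[[[0.011,0.001,-0.0,0.0049,-0.0007,-0.0054,-1],[0.01,0.001,-0.0,0.0049,-0.0007,-0.0053,-1],[0.011,0.0,-0.0,0.0049,-0.0008,-0.0053,-1],[0.01,0.001,-0.0,0.0049,-0.0008,-0.0053,-1],[0.011,0.0,-0.0,0.005,-0.0009,-0.0053,-1],[0.01,0.001,-0.001,0.005,-0.0009,-0.0053,-1],[0.0,-0.0,0.0,-0.0,-0.0,-0.005,-1],[0.0,-0.0,0.0,-0.0,-0.0,-0.005,-1],[0.0,-0.0,0.0,-0.0,-0.0,-0.005,-1],[0.0,-0.0,0.0,-0.0,-0.0,-0.005,-1]]]
max [0.011  0.001  0.001  0.005  0.0009 0.0054] end [0.628  0.0196 0.1901]
```

View pics/s6.png

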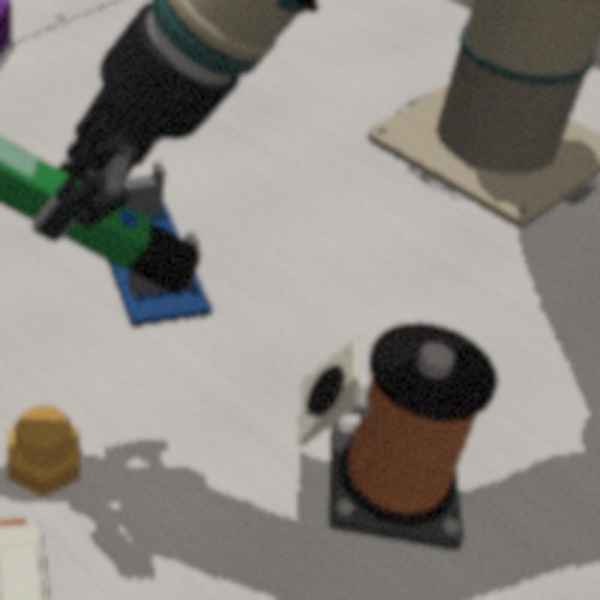

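View pics/t6.png

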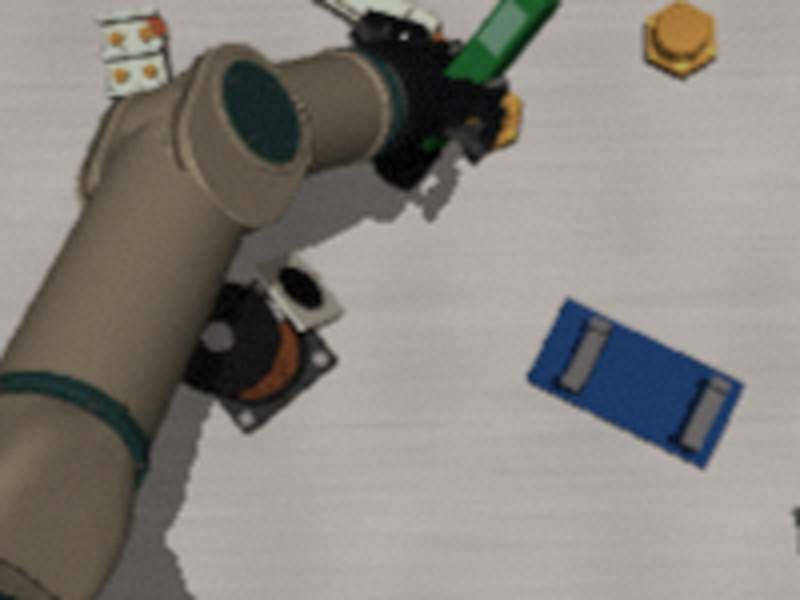

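The wand is pitched down and pointing at the spot (spot at (325,390), head at (185,262) in the scene crop). The arm passes well above the coil. Closing in on the aim pose.

Call:
{"name": "carry_out", "arguments": {
  "commands": [
    [[0.011,0,0,0.005,-0.0007,-0.0054,-1],[0.011,0,0,0.005,-0.0007,-0.0054,-1],[0.011,0,0,0.005,-0.0008,-0.0054,-1],[0.01,0,0,0.005,-0.0008,-0.0054,-1],[0.01,0,0,0.005,-0.0009,-0.0053,-1],[0.01,0,0,0.005,-0.0009,-0.0053,-1],[0,0,0,0,0,-0.005,-1],[0,0,0,0,0,-0.005,-1],[0,0,0,0,0,-0.003,-1],[0,0,0,0,0,0,-1]]
  ]
}}

```text
time_s: 12.18
ee_pos: [0.6252, 0.0152, 0.1843]
tool_rot: [[0.307, 0.787, 0.535], [-0.392, 0.617, -0.682], [-0.867, 0.0, 0.498]]
ft_force: [0.2, 0.0, -1.9]
width: 0.0289
```

```bash
python3 - <<'E'
from h import *
st(); wand()
p,Q,mid=aim(.1)
plan([(p,Q,4)],-1)
crop("scene","s7.png",230,120,430,320,3)
crop("top","t7.png",130,130,280,260,5)
E
```

```text
12.1833 [0.6252 0.0152 0.1843] [[0.307, 0.787, 0.535], [-0.392, 0.617, -0.682], [-0.867, 0.0, 0.498]] [ 0.2387  0.0354 -1.9436] 0.028943330116239046 [-44.  40.  39. 111.   9.  24.  15.]
lens [0.5639 0.0933 0.1464] dist 0.09860292639674784 miss mm [ 0.1198 -3.3731 -4.671 ] angle 0.7896970710668073
[[[-0.003,-0.001,0.002,-0.0015,0.0012,0.0003,-1],[-0.004,-0.0,0.002,-0.0015,0.0012,0.0004,-1],[-0.003,-0.001,0.002,-0.0014,0.0013,0.0003,-1],[-0.004,-0.0,0.002,-0.0015,0.0012,0.0004,-1]]]
max [0.004  0.001  0.002  0.0015 0.0013 0.0004] end [0.6279 0.0196 0.1901]
```

View pics/s7.png

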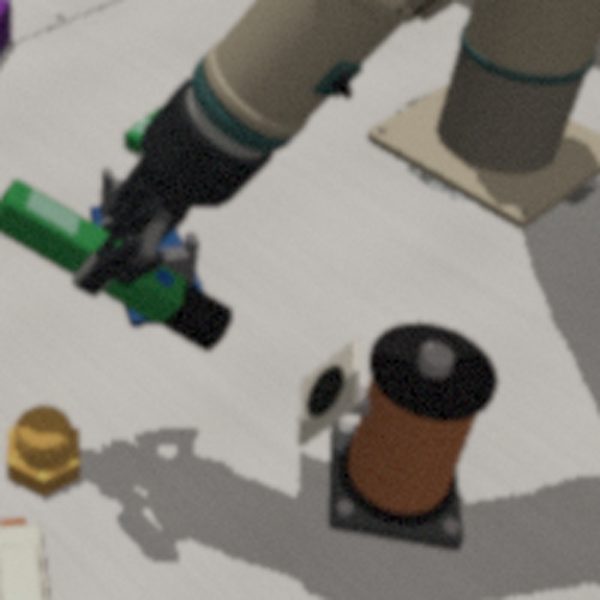

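View pics/t7.png

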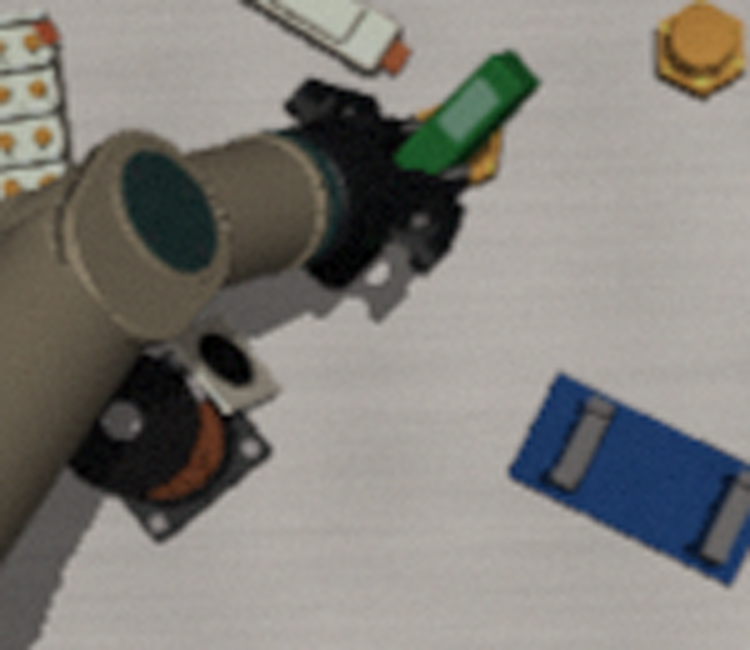

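Call:
{"name": "carry_out", "arguments": {
  "commands": [
    [[-0.003,0,0.002,-0.0014,0.0011,0.0003,-1],[-0.003,0,0.002,-0.0014,0.0011,0.0003,-1],[-0.003,0,0.002,-0.0013,0.0011,0.0003,-1],[-0.003,0,0.002,-0.0013,0.0011,0.0003,-1],[0,0,0,0,0,0,-1],[0,0,0,0,0,0,-1]]
  ]
}}

```text
time_s: 12.78
ee_pos: [0.6302, 0.0186, 0.193]
tool_rot: [[0.319, 0.777, 0.542], [-0.385, 0.629, -0.675], [-0.866, 0.006, 0.5]]
ft_force: [-0.0, -0.4, -2.0]
width: 0.0292
```

```bash
python3 - <<'E'
from h import *
st(); wand()
p,Q,mid=aim(.1)
plan([(p,Q,4)],-1)
s=arm.read_state(); p,R=s["ee_pos"],s["tool_rot"]; mid=p-.0166*R[:,0]
for k in(-.085,0,.065,.105): print(k,[pr(c,mid-R[:,2]*k) for c in("top","scene")])
E
```

```text
12.7833 [0.6302 0.0186 0.193 ] [[0.319, 0.777, 0.542], [-0.385, 0.629, -0.675], [-0.866, 0.006, 0.5]] [-0.0057 -0.4135 -2.0098] 0.02915822877566348 [-44.  39.  39. 110.   9.  24.  16.]
lens [0.568  0.0959 0.1549] dist 0.10329004960664986 miss mm [0.9666 1.691  1.2225] angle 0.20618231950700894
[[[-0.001,0.0,-0.001,0.0004,-0.0003,-0.0008,-1],[-0.001,0.0,-0.001,0.0003,-0.0003,-0.0008,-1],[-0.001,0.0,-0.002,0.0004,-0.0003,-0.0008,-1],[-0.001,0.0,-0.001,0.0003,-0.0003,-0.0009,-1]]]
max [0.001  0.     0.002  0.0004 0.0003 0.0009] end [0.6279 0.0196 0.1901]
-0.085 [array([231.9301, 140.9572]), array([227.9566, 185.6347])]
0 [array([214.0023, 159.6777]), array([261.7436, 205.6594])]
0.065 [array([200.9011, 173.3581]), array([286.608, 220.396])]
0.105 [array([193.0862, 181.5185]), array([301.5099, 229.228 ])]
```

Call:
{"name": "carry_out", "arguments": {
  "commands": [
    [[0,0,0,0,0,-0.001,-1],[0,0,0,0,0,-0.0005,-1],[0,0,0,0,0,0,-1],[0,0,0,0,0,0,-1],[0,0,0,0,0,0,-1],[0,0,0,0,0,0,-1],[0,0,0,0,0,0,-1],[0,0,0,0,0,0,-1],[0,0,0,0,0,0,-1],[0,0,0,0,0,0,-1],[0,0,0,0,0,0,-1],[0,0,0,0,0,0,-1]]
  ]
}}

```text
time_s: 13.78
ee_pos: [0.6291, 0.0195, 0.192]
tool_rot: [[0.318, 0.778, 0.542], [-0.386, 0.628, -0.675], [-0.866, 0.006, 0.5]]
ft_force: [0.2, 0.3, -2.3]
width: 0.0291
```

```bash
python3 - <<'E'
from h import *
wand()
crop("scene","s8.png",210,120,410,320,3)
E
```

```text
lens [0.5669 0.0968 0.1538] dist 0.10159895514638234 miss mm [0.7759 1.4091 1.051 ] angle 0.2144714208912791
```

View pics/s8.png

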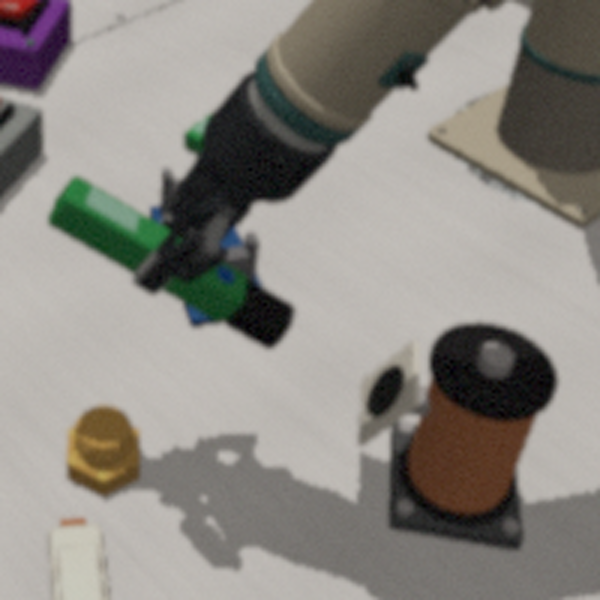

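Call:
{"name": "carry_out", "arguments": {
  "commands": [
    [[0,0,0,0,0,0,-1],[0,0,0,0,0,0,-1],[0,0,0,0,0,0,-1],[0,0,0,0,0,0,-1],[0,0,0,0,0,0,-1],[0,0,0,0,0,0,-1],[0,0,0,0,0,0,-1],[0,0,0,0,0,0,-1],[0,0,0,0,0,0,-1],[0,0,0,0,0,0,-1],[0,0,0,0,0,0,-1],[0,0,0,0,0,0,-1]]
  ]
}}

```text
time_s: 14.83
ee_pos: [0.6291, 0.0195, 0.192]
tool_rot: [[0.318, 0.778, 0.542], [-0.386, 0.628, -0.675], [-0.866, 0.006, 0.5]]
ft_force: [-0.1, -0.8, -1.9]
width: 0.0292
```

```bash
python3 - <<'E'
from h import *
wand()
print(pr("scene",spot),pr("top",spot), "seen scene 338.2 250.2 top 174.8 201.2")
s=arm.read_state(); p,R=s["ee_pos"],s["tool_rot"]; mid=p-.0166*R[:,0]
lens=mid-R[:,2]*.105
print(pr("scene",lens),pr("top",lens),pr("top",mid+R[:,2]*.085+.016*-R[:,0]),pr("scene",mid+R[:,2]*.085+.016*-R[:,0]))
crop("scene","s9.png",215,165,315,245,8)
crop("top","t9.png",180,120,260,195,8)
E
```

```text
lens [0.5669 0.0968 0.1539] dist 0.10161574871983903 miss mm [0.7851 1.424  1.061 ] angle 0.21699244358664352
[338.2614 250.9444] [174.3166 202.0672] seen scene 338.2 250.2 top 174.8 201.2
[302.0877 229.5359] [192.8613 181.9238] [229.3226 141.9667] [232.209  181.3331]
```

View pics/s9.png

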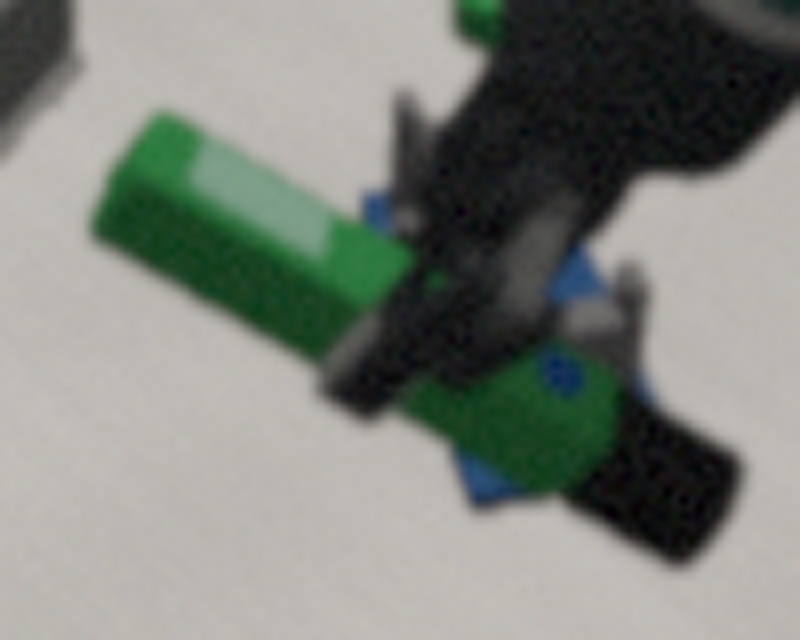

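View pics/t9.png

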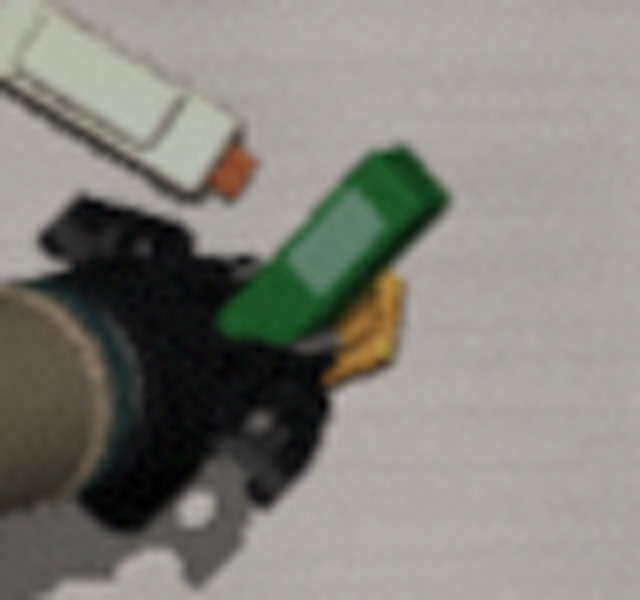

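Call:
{"name": "carry_out", "arguments": {
  "commands": [
    [[0,0,0,0,0,0,-1],[0,0,0,0,0,0,-1],[0,0,0,0,0,0,-1],[0,0,0,0,0,0,-1],[0,0,0,0,0,0,-1],[0,0,0,0,0,0,-1],[0,0,0,0,0,0,-1],[0,0,0,0,0,0,-1],[0,0,0,0,0,0,-1],[0,0,0,0,0,0,-1],[0,0,0,0,0,0,-1],[0,0,0,0,0,0,-1]]
  ]
}}

```text
time_s: 15.93
ee_pos: [0.6291, 0.0195, 0.192]
tool_rot: [[0.318, 0.778, 0.542], [-0.386, 0.628, -0.675], [-0.866, 0.006, 0.5]]
ft_force: [0.5, -0.5, -1.4]
width: 0.0292
```

```bash
python3 - <<'E'
from h import *
wand()
p,Q,mid=aim(.1)
plan([(p+n*.03+[0,0,.03],Q,4),((.4385,-.1066,.14),Rdown(-27.8),22)],-1)
E
```

```text
lens [0.5669 0.0968 0.1539] dist 0.10162314586455115 miss mm [0.7948 1.4413 1.0737] angle 0.21825010156939195
[[[-0.001,-0.0,-0.001,-0.0062,-0.0001,0.0108,-1],[-0.001,-0.0,-0.001,-0.0062,-0.0002,0.0109,-1],[-0.001,-0.0,-0.001,-0.0062,-0.0002,0.0108,-1],[-0.001,-0.0,-0.001,-0.0062,-0.0001,0.0109,-1],[0.052,0.021,-0.014,0.0027,-0.0103,-0.004,-1],[0.052,0.021,-0.014,0.0029,-0.0105,-0.0034,-1],[0.052,0.021,-0.014,0.0031,-0.0106,-0.0028,-1],[0.052,0.021,-0.014,0.0033,-0.0107,-0.0022,-1],[0.052,0.021,-0.014,0.0035,-0.0107,-0.0016,-1],[0.052,0.021,-0.014,0.0037,-0.0107,-0.0009,-1],[0.052,0.021,-0.014,0.0038,-0.0107,-0.0003,-1],[0.052,0.021,-0.014,0.004,-0.0107,0.0003,-1]]]
[[[0.052,0.021,-0.014,0.0041,-0.0106,0.001,-1],[0.052,0.021,-0.014,0.0042,-0.0104,0.0016,-1],[0.051,0.021,-0.014,0.0043,-0.0103,0.0022,-1],[0.052,0.021,-0.014,0.0044,-0.0101,0.0029,-1],[0.051,0.021,-0.014,0.0045,-0.0098,0.0035,-1],[0.052,0.021,-0.014,0.0046,-0.0096,0.004,-1],[0.051,0.021,-0.014,0.0046,-0.0093,0.0046,-1],[0.052,0.021,-0.014,0.0046,-0.009,0.0052,-1],[0.051,0.021,-0.014,0.0047,-0.0086,0.0058,-1],[0.052,0.021,-0.014,0.0046,-0.0083,0.0063,-1],[0.051,0.021,-0.014,0.0046,-0.0079,0.0068,-1],[0.052,0.021,-0.013,0.0046,-0.0074,0.0073,-1]]]
[[[0.051,0.021,-0.014,0.0045,-0.007,0.0078,-1],[0.052,0.022,-0.013,0.0045,-0.0065,0.0082,-1]]]
max [0.052  0.022  0.014  0.0062 0.0107 0.0109] end [ 0.4385 -0.1066  0.14  ]
```

Call:
{"name": "carry_out", "arguments": {
  "commands": [
    [[0,0,0,-0.006,0,0.011,-1],[0,0,0,-0.006,0,0.011,-1],[0,0,0,-0.006,0,0.011,-1],[0,0,0,-0.006,0,0.011,-1],[0.052,0.021,-0.014,0.0025,-0.0103,-0.004,-1],[0.052,0.021,-0.014,0.0025,-0.0105,-0.0034,-1],[0.052,0.021,-0.014,0.003,-0.0106,-0.0028,-1],[0.052,0.021,-0.014,0.003,-0.0107,-0.0022,-1],[0.052,0.021,-0.014,0.003,-0.0107,-0.0016,-1],[0.052,0.021,-0.014,0.0035,-0.0107,-0.001,-1],[0.052,0.021,-0.014,0.0035,-0.0107,-0.0003,-1],[0.052,0.021,-0.014,0.0035,-0.0107,0.0003,-1]]
  ]
}}

```text
time_s: 16.93
ee_pos: [0.578, -0.0472, 0.219]
tool_rot: [[0.167, 0.968, 0.188], [-0.292, 0.231, -0.928], [-0.942, 0.101, 0.321]]
ft_force: [-0.7, -0.4, -1.9]
width: 0.0295
```

Call:
{"name": "carry_out", "arguments": {
  "commands": [
    [[0.052,0.021,-0.014,0.0035,-0.0106,0.001,-1],[0.052,0.021,-0.014,0.0038,-0.0104,0.0016,-1],[0.052,0.021,-0.014,0.004,-0.0103,0.0022,-1],[0.052,0.021,-0.014,0.004,-0.01,0.0029,-1],[0.052,0.021,-0.014,0.004,-0.0098,0.0035,-1],[0.052,0.021,-0.014,0.004,-0.0096,0.004,-1],[0.052,0.021,-0.014,0.004,-0.0093,0.0046,-1],[0.052,0.021,-0.014,0.004,-0.009,0.0052,-1],[0.052,0.021,-0.014,0.004,-0.0086,0.0058,-1],[0.052,0.021,-0.014,0.004,-0.0083,0.0063,-1]]
  ]
}}

```text
time_s: 17.77
ee_pos: [0.4893, -0.1028, 0.1915]
tool_rot: [[0.064, 0.94, -0.335], [-0.071, -0.33, -0.941], [-0.995, 0.084, 0.046]]
ft_force: [0.1, 0.3, -2.3]
width: 0.0293
```

```bash
python3 - <<'E'
from h import *
st()
plan([((.4380,-.1066,.14),Rdown(-27.8),8)],-1)
E
```

```text
17.7667 [ 0.4893 -0.1028  0.1915] [[0.064, 0.94, -0.335], [-0.071, -0.33, -0.941], [-0.995, 0.084, 0.046]] [ 0.0636  0.2878 -2.3409] 0.029307754217028293 [-17.  29.  33. 118. -21.  35.   9.]
[[[0.018,0.005,-0.011,0.006,-0.0064,0.0023,-1],[0.018,0.005,-0.011,0.0061,-0.0063,0.0024,-1],[0.018,0.005,-0.011,0.0061,-0.0062,0.0026,-1],[0.018,0.005,-0.011,0.0062,-0.0061,0.0027,-1],[0.018,0.005,-0.011,0.0063,-0.006,0.0029,-1],[0.018,0.005,-0.011,0.0063,-0.0058,0.003,-1],[0.019,0.005,-0.011,0.0063,-0.0057,0.0031,-1],[0.018,0.005,-0.011,0.0064,-0.0056,0.0033,-1]]]
max [0.019  0.005  0.011  0.0064 0.0064 0.0033] end [ 0.438  -0.1066  0.14  ]
```

Call:
{"name": "carry_out", "arguments": {
  "commands": [
    [[0.018,0.005,-0.011,0.005,-0.0064,0.0023,-1],[0.018,0.005,-0.011,0.005,-0.0063,0.0024,-1],[0.018,0.005,-0.011,0.005,-0.0062,0.0026,-1],[0.018,0.005,-0.011,0.005,-0.0061,0.0027,-1],[0.018,0.005,-0.011,0.005,-0.006,0.0029,-1],[0.018,0.005,-0.011,0.005,-0.0058,0.003,-1],[0.018,0.005,-0.011,0.005,-0.0057,0.0031,-1],[0.018,0.005,-0.011,0.005,-0.0056,0.0033,-1],[0,0,0,0,0,0,-1],[0,0,0,0,0,0,-1]]
  ]
}}

```text
time_s: 18.6
ee_pos: [0.4346, -0.1098, 0.1488]
tool_rot: [[-0.0, 0.878, -0.479], [0.007, -0.479, -0.878], [-1.0, -0.003, -0.006]]
ft_force: [0.0, -0.3, -1.4]
width: 0.0293
```

```bash
python3 - <<'E'
from h import *
st()
plan([((.4377,-.1066,.095),Rdown(-27.8),8)],-1)
E
```

```text
18.6 [ 0.4346 -0.1098  0.1488] [[-0.0, 0.878, -0.479], [0.007, -0.479, -0.878], [-1.0, -0.003, -0.006]] [ 0.0453 -0.2976 -1.4052] 0.029273133431034676 [ -9.  31.  29. 123. -28.  33.  12.]
[[[-0.002,-0.001,0.0,0.0067,0.0002,-0.0005,-1],[-0.002,-0.001,0.0,0.0067,0.0002,-0.0005,-1],[-0.002,-0.001,0.001,0.0067,0.0002,-0.0005,-1],[-0.002,-0.001,0.0,0.0067,0.0002,-0.0005,-1],[-0.001,-0.0,0.001,0.0067,0.0002,-0.0005,-1],[-0.002,-0.001,0.0,0.0068,0.0001,-0.0005,-1],[-0.001,-0.0,0.001,0.0067,0.0002,-0.0006,-1],[-0.002,-0.001,0.0,0.0068,0.0001,-0.0005,-1]]]
max [0.002  0.001  0.001  0.0068 0.0002 0.0006] end [ 0.4377 -0.1066  0.095 ]
```

Call:
{"name": "carry_out", "arguments": {
  "commands": [
    [[-0.002,0,0,0.0067,0.0001,-0.0005,-1],[-0.002,0,0,0.0067,0.0001,-0.0005,-1],[-0.002,0,0,0.0067,0.0001,-0.0005,-1],[-0.002,0,0,0.0067,0.0001,-0.0005,-1],[-0.002,0,0,0.0067,0.0001,-0.0005,-1],[-0.002,0,0,0.006,0.0001,-0.0005,-1],[-0.001,0,0,0.006,0.0001,-0.0005,-1],[0,0,0,0.005,0,0,-1],[0,0,0,0,0,0,-1]]
  ]
}}

```text
time_s: 19.35
ee_pos: [0.4389, -0.1056, 0.0925]
tool_rot: [[0.001, 0.886, -0.463], [0.006, -0.463, -0.886], [-1.0, -0.002, -0.006]]
ft_force: [-0.4, -0.0, -2.2]
width: 0.029
```

```bash
python3 - <<'E'
from h import *
st()
plan([((.4377,-.1066,.062),Rdown(-27.8),6)],-1)
crop("scene","s10.png",240,100,330,235,4)
E
```

```text
19.35 [ 0.4389 -0.1056  0.0925] [[0.001, 0.886, -0.463], [0.006, -0.463, -0.886], [-1.0, -0.002, -0.006]] [-0.3573 -0.0395 -2.1615] 0.028989597888318463 [ -5.  36.  22. 125. -33.  24.  17.]
[[[0.001,-0.001,0.0,0.0051,-0.0001,0.0003,-1],[0.0,-0.001,0.0,0.0051,-0.0001,0.0002,-1],[0.001,-0.001,0.0,0.0051,-0.0001,0.0003,-1],[0.0,-0.001,0.001,0.0051,-0.0001,0.0002,-1],[0.001,-0.001,0.0,0.0051,-0.0001,0.0002,-1],[0.0,-0.001,0.001,0.005,-0.0,0.0003,-1]]]
max [0.001  0.001  0.001  0.0051 0.0001 0.0003] end [ 0.4377 -0.1066  0.062 ]
```

View pics/s10.png

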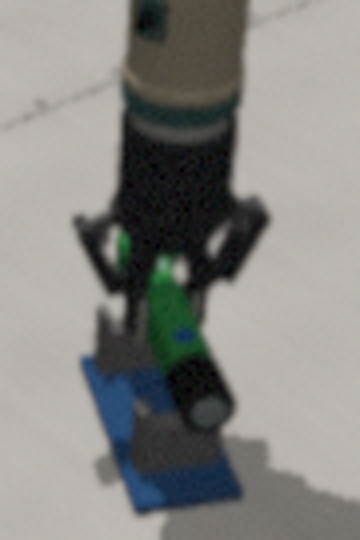

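The wand is over the cradle and lined up with it (scene crop, lens at (210,412), front saddle at (178,435)). Lowering further.

Call:
{"name": "carry_out", "arguments": {
  "commands": [
    [[0,-0.001,0,0.005,-0.0001,0.0003,-1],[0,-0.001,0,0.005,-0.0001,0.0003,-1],[0,-0.001,0,0.005,-0.0001,0.0003,-1],[0,-0.001,0,0.005,-0.0001,0.0003,-1],[0,-0.001,0,0.005,-0.0001,0.0003,-1],[0,-0.001,0,0.004,0,0.0003,-1],[0,0,0,0,0,0,-1]]
  ]
}}

```text
time_s: 19.98
ee_pos: [0.4384, -0.1075, 0.0615]
tool_rot: [[0.0, 0.886, -0.464], [-0.0, -0.464, -0.886], [-1.0, 0.0, 0.0]]
ft_force: [1.1, 0.0, -1.8]
width: 0.0295
```

```bash
python3 - <<'E'
from h import *
st()
plan([((.4377,-.1066,.0495),Rdown(-27.8),6)],-1)
E
```

```text
19.9833 [ 0.4384 -0.1075  0.0615] [[0.0, 0.886, -0.464], [-0.0, -0.464, -0.886], [-1.0, 0.0, 0.0]] [ 1.1238  0.0453 -1.7815] 0.02945786381232493 [ -2.  39.  18. 126. -36.  19.  19.]
[[[0.001,0.0,-0.0,0.002,-0.0002,-0.0001,-1],[0.0,0.0,-0.0,0.002,-0.0002,-0.0001,-1],[0.001,0.0,-0.0,0.002,-0.0002,-0.0001,-1],[0.0,0.0,-0.0,0.002,-0.0001,-0.0001,-1],[0.001,0.0,-0.0,0.002,-0.0002,-0.0001,-1],[0.0,0.0,-0.0,0.002,-0.0001,-0.0,-1]]]
max [0.001  0.     0.     0.002  0.0002 0.0001] end [ 0.4377 -0.1066  0.0495]
```

Call:
{"name": "carry_out", "arguments": {
  "commands": [
    [[0,0,0,0.0025,-0.0002,0,-1],[0,0,0,0.0025,-0.0002,0,-1],[0,0,0,0.0025,-0.0002,0,-1],[0,0,0,0.0025,-0.0002,0,-1],[0,0,0,0.0015,0,0,-1]]
  ]
}}

```text
time_s: 20.4
ee_pos: [0.4379, -0.1073, 0.049]
tool_rot: [[0.001, 0.886, -0.464], [-0.001, -0.464, -0.886], [-1.0, 0.001, 0.0]]
ft_force: [0.2, 0.1, -2.5]
width: 0.0293
```

Call:
{"name": "carry_out", "arguments": {
  "commands": [
    [[0,0,0,0.001,0,0,-1],[0,0,0,0,0,0,-1]]
  ]
}}

```text
time_s: 20.57
ee_pos: [0.438, -0.1074, 0.0491]
tool_rot: [[0.002, 0.886, -0.464], [0.0, -0.464, -0.886], [-1.0, 0.002, -0.001]]
ft_force: [1.0, 0.4, -1.6]
width: 0.0295
```

Call:
{"name": "carry_out", "arguments": {
  "commands": [
    [[0,0,0,0.0015,0,0,-1],[0,0,0,0.001,0,0,-1]]
  ]
}}

```text
time_s: 20.73
ee_pos: [0.4383, -0.1074, 0.0488]
tool_rot: [[0.005, 0.886, -0.465], [0.002, -0.465, -0.886], [-1.0, 0.003, -0.004]]
ft_force: [-2.8, 0.8, 13.7]
width: 0.0291
```

Call:
{"name": "carry_out", "arguments": {
  "commands": [
    [[0,0,0,0.001,0,0,-1],[0,0,0,0,0,0,-1]]
  ]
}}

```text
time_s: 20.9
ee_pos: [0.4382, -0.1075, 0.0493]
tool_rot: [[0.006, 0.885, -0.465], [0.002, -0.465, -0.885], [-1.0, 0.005, -0.005]]
ft_force: [-0.5, 0.2, -0.9]
width: 0.0292
```

Seated: force rose at z 0.0488, the same height as the grasp. Releasing.

Call:
{"name": "carry_out", "arguments": {
  "commands": [
    [[0,0,0,0,0,0,-0.2],[0,0,0,0,0,0,-0.1],[0,0,0,0,0,0,0],[0,0,0,0,0,0,0.4],[0,0,0,0,0,0,1],[0,0,0,0,0,0,1],[0,0,0,0,0,0,1]]
  ]
}}

```text
time_s: 21.48
ee_pos: [0.4392, -0.1076, 0.0491]
tool_rot: [[0.008, 0.886, -0.465], [0.002, -0.465, -0.886], [-1.0, 0.006, -0.005]]
ft_force: [-0.2, -0.6, 0.2]
width: 0.0853
```

```bash
python3 - <<'E'
from h import *
st()
crop("scene","s11.png",240,100,330,235,4)
E
```

```text
21.4833 [ 0.4392 -0.1076  0.0491] [[0.008, 0.886, -0.465], [0.002, -0.465, -0.886], [-1.0, 0.006, -0.005]] [-0.1621 -0.6285  0.2493] 0.08526465486436753 [ -0.  40.  16. 127. -38.  17.  21.]
```

View pics/s11.png

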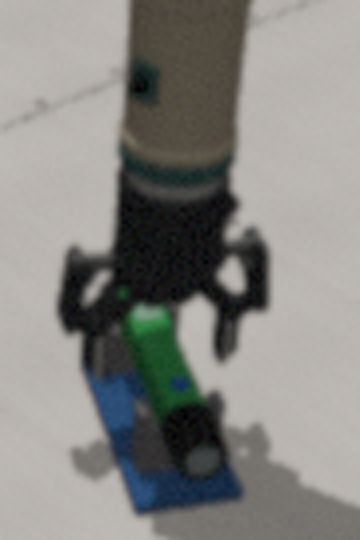

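The wand lies in the cradle with its lens at (203,460), the same place as before pickup. The fingers are clear of it. Rising straight up, then moving off sideways.

Call:
{"name": "carry_out", "arguments": {
  "commands": [
    [[0,-0.005,0,-0.012,0,0,1],[0,0,0,-0.018,0,0,1],[0,0,0,-0.018,0,0,1],[0,0,0,-0.018,0,0,1],[0,0,0,-0.025,0,0,1],[0,0,0,-0.03,0,0,1],[0,0,0,-0.03,0,0,1],[0,0,0,-0.03,0.01,-0.02,1],[0,0,0,-0.02,0.02,-0.035,1],[0,0,0,0,0.02,-0.035,1],[0,0,0,0,0.02,-0.035,1],[0,0,0,0,0.02,-0.035,1]]
  ]
}}

```text
time_s: 22.53
ee_pos: [0.5877, -0.0116, 0.2603]
tool_rot: [[-0.003, 0.877, -0.48], [0.001, -0.48, -0.877], [-1.0, -0.003, 0.001]]
ft_force: [1.2, 0.1, -0.8]
width: 0.0856
```

Call:
{"name": "carry_out", "arguments": {
  "commands": [
    [[0,0,0,0,0,-0.04,1],[0,0,0,0,0,-0.04,1],[0,0,0,0,0,0,1],[0,0,0,0,0,0,1]]
  ]
}}

```text
time_s: 22.87
ee_pos: [0.6341, 0.0695, 0.2585]
tool_rot: [[0.002, 0.882, -0.471], [0.002, -0.471, -0.882], [-1.0, 0.001, -0.003]]
ft_force: [-0.9, -1.3, 0.2]
width: 0.0854
```

```bash
python3 - <<'E'
from h import *
st()
for c in("top","scene"): cv2.imwrite(f"pics/{c}_f.png",viewer.snapshot(c)["color"][:,:,::-1])
crop("top","t12.png",215,190,300,260,9)
crop("scene","s12.png",150,120,310,235,5)
E
```

```text
22.8667 [0.6341 0.0695 0.2585] [[0.002, 0.882, -0.471], [0.002, -0.471, -0.882], [-1.0, 0.001, -0.003]] [-0.9045 -1.3306  0.2283] 0.08540447406296395 [-29.  38.  36.  88. -24.  62. -16.]
```

View pics/top_f.png

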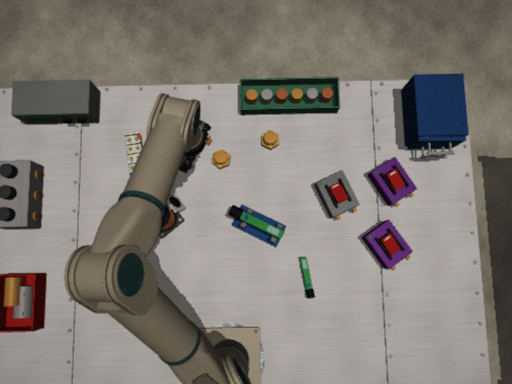

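View pics/t12.png

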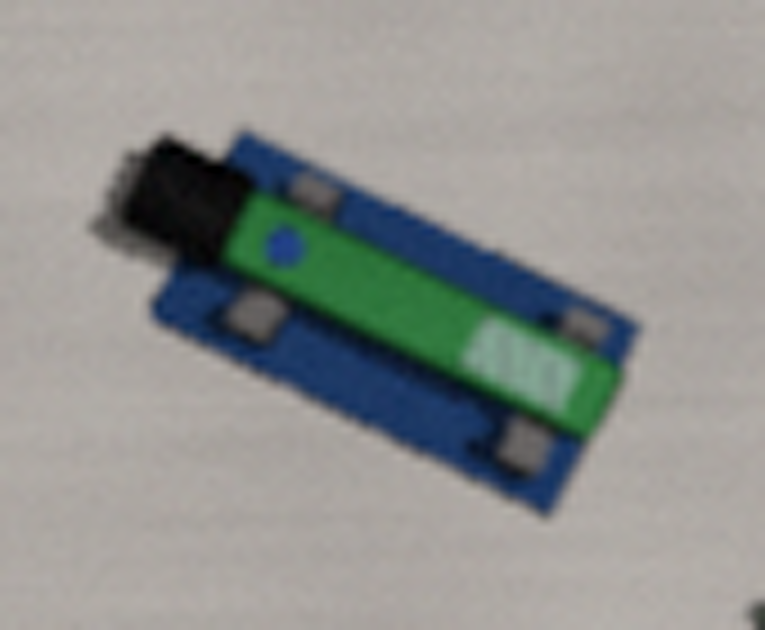

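View pics/s12.png

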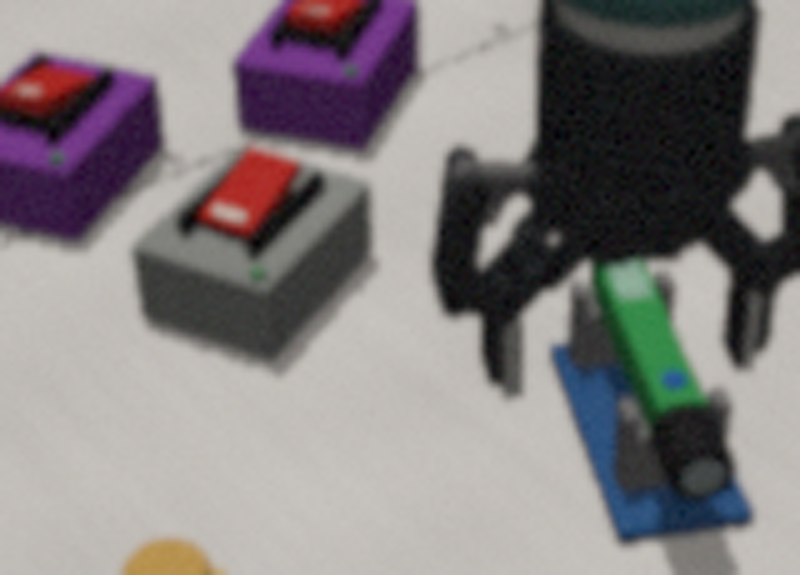

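The wand lies as it did before, with its button at (285,247) against (284,250) originally. The rocker is down at its ON end, and the plugs are unmoved at (221,158) and (270,140). The gripper hangs free, so I'll hand in.

```bash
python3 -c "
from workcell import order
print(order.hand_in())"
```

```text
the job is handed in; nothing more can be done
None
```

I finished the job in the order asked and handed it in at about 23 s, against the 58 s limit.

- **Rocker:** I pressed the red rocker on the grey box over to ON with the shut fingers, at about 26 N. The last picture still shows its white-bar end down.
- **Aiming:** I took the larger green wand from its cradle and held it still for about 3 s. By the arm readings the lens was about 101 mm from the spot, within 1° of square and about 2 mm off centre.
- **Return:** I lowered the wand into the cradle until the force showed it seated, let go and moved away. It lies within about 1 mm of where it lay before.
- **Bystanders:** In the top view both plugs are where they were. In that view the arm partly hid the coil, the terminal block and the fuse carrier. I steered clear of them throughout, and no unexpected force showed during those moves.

One check disagreed slightly. The two cameras differ by about 3–4 mm, and in the scene view the lens looked about 4 mm nearer the coil than the arm readings put it, so the aim and distance are good to about 5 mm.

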